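# Clear the packing shims out of their locked holder

## Robot

A 6-joint arm with a two-finger parallel gripper is mounted at the origin on a cart in front of the work surface, level with it; the furniture and walls round the work are solid. World frame = base frame: x ahead of the robot, y to its left, z up, the work surface at z = 0. Lengths are in m, angles in rad, forces in N, time in s.
With the tool pointing down it reaches from about 0.325 to 1 m from the base axis. Payload 5.1 kg.
Tool frame: the origin (TCP) lies at the very end of the fingers, on their centre line; the grasp point (between the pads) lies 19 mm behind it (env.grip_depth is the distance from the TCP to the grasp point, in m); z points along the fingers, y is the line along which they close (so a half turn about z gives the same grasp; the last joint's range is limited). The gripper opens to 85 mm and grips with 20 to 120 N. Pads are 22 mm wide; open, the fingers measure 114 mm over their backs; the gripper's body (76 mm by 85 mm) begins 54 mm behind the grasp point. The pads swing forward as they close: fully open they stand 13 mm farther back than shut.
Start: joints at [1.149, 0.124, 1.65, -0, 1.367, -0.083], TCP at [0.216, 0.613, 0.207] pointing down, gripper open.
Joint ranges: [-2.61, 2.61], [-1.02, 2.33], [0.03, 2.71], [-1.35, 4.49], [0.32, 2.68], [-2.91, 2.91]. Speed limits (rad/s): [2.57, 2.57, 3.14, 3.14, 3.14, 3.14].

## Interface

Orientations are given as a 3x3 rotation matrix whose columns are the frame's x, y, z axes.
In Python, from plant import env, optics gives the robot as it stands.
- The arm moves only by the shell command python3 -m jog 'ROWS' [FORCE]. ROWS is a JSON object of lists of equal length, an entry for each row: "linear": the shift along the tool's x, y, z in m, a list of three; "delta_rot": the turn, a rotation vector about the tool's x, y, z in degrees, a list of three; "hand": the opening, from 0 (shut) to 1 (fully open). A call has 1 to 8 rows; each row is the pose to reach, as a shift and turn from the pose commanded when the call began, along the tool's axes at that moment; what a row does not reach only later rows make up. A row lasts 1/8 s, in which the tool goes at most 62.5 mm and 10.7 degrees, less where a joint would pass 70% of its speed; a pose out of reach is approached as far as the arm can. A call with a gripper value outside its range is refused whole. The fingers move at their own pace and stop on an object; FORCE is the grip in N (left out, the last holds). Time passes only in rows, so rows that repeat a pose let the fingers close. It gives the time, the measured TCP pose, the force, the opening and the grip force at its end, in the units of the state.
- env.sense(): the state, without advancing time (a new reading comes with each control period).
- optics.read_camera(name): name is "side" or "top" or "wrist"; returns a dict with "image" (400x640x3 uint8, red, green, blue), "fx", "fy", "cx", "cy" (pixels), "position" and "attitude" of the camera in the world. Camera axes: x right, y down, z forward; pixel columns grow to the right and rows downward; lengths in m; the calibration is good to about 2 mm. The wrist camera is an equidistant fisheye: a pixel r from the principal point sees the ray r / f radians off the axis. A picture is of the moment at which its call begins. There is no depth.
- env.hand_in(): hands the job in; it is judged then, once.
The state is a dict: "time": time; "joint_pos": joint angles; "joint_vel": joint speeds; "effort": joint torques, N m; "tool_pos": TCP position; "tcp_rot": TCP orientation; "ft_force": force on the tool from outside, world axes, zero at the start; "torque": the same for the moment, N m; "gripper_width": opening from 0.0 (shut) to 1.0 (fully open); "grip_force": force on a finger pad.
Only numpy, scipy, OpenCV 4.12 (cv2) and the standard library are available. Lean on these libraries where they do the work, as an engineer would, in place of code of your own. Each camera call takes 0.05 s, during which the arm holds its last target. There are 200 camera calls.

## Task

Turn the holder's winged knob clockwise past its click so that the yellow bar swings open, then take out every shim in the holder (press its red-dotted tail down so that the head tips up and can be gripped) and lay them all flat in the grey tray, none resting on another or on the rim. When all are in the tray, turn the knob back past its click so that the bar is fully locked again; leave the other tools where they are.

Things in the scene. Friction and masses are not known exactly. Their poses are not given: they have to be found in the camera images.
- holder: Blue shim holder fixed to the bench, 102 (x) by 226 (y) by 32 mm high; origin on the bench under the beds' pivot line (x from -36 to +66 mm). Four pockets side by side along y hold shims lying along x, tails (x = -36 mm) to -x, heads at x = +54 mm. Tops of level shims lie 1 mm below the holder's top, walls 2 mm (head) to 6 mm (tail) from their sides: no room to grip.
- pocket0 (a point): Middle of the underside of a level shim in pocket 0, 25 mm above the bench; axes as the holder's (x from tail to head, z up). The rocking bed under the tail pivots 9 mm to -x of here. The pocket is open to -x, 36 mm wide at the tail, with a hollow 16 mm deep under the bed.
- bed0 (a joint): Tilt of pocket 0's rocking bed, rad: 0 level, 0.40 fully tipped (tail down, head up). Pressing the tail down with 5 to 10 N tips bed and shim together, if the bar is open; the stiff pivot then stays tipped. Fully tipped, the shim's head end stands about 15 mm clear of the holder's top; a lip behind the tail stops it sliding back.
- shim0: Flat steel packing shim, 90 x 24 x 6 mm, about 0.1 kg; starts level in pocket 0 or is absent. Origin at the middle of its underside, x along its length from tail (red dot on top) to head, z out of its top face.
- pocket1 (a point): Middle of the underside of a level shim in pocket 1, 25 mm above the bench; axes as the holder's (x from tail to head, z up). The rocking bed under the tail pivots 9 mm to -x of here. The pocket is open to -x, 36 mm wide at the tail, with a hollow 16 mm deep under the bed.
- bed1 (a joint): Tilt of pocket 1's rocking bed, rad: 0 level, 0.40 fully tipped (tail down, head up). Pressing the tail down with 5 to 10 N tips bed and shim together, if the bar is open; the stiff pivot then stays tipped. Fully tipped, the shim's head end stands about 15 mm clear of the holder's top; a lip behind the tail stops it sliding back.
- shim1: Flat steel packing shim, 90 x 24 x 6 mm, about 0.1 kg; starts level in pocket 1 or is absent. Origin at the middle of its underside, x along its length from tail (red dot on top) to head, z out of its top face.
- pocket2 (a point): Middle of the underside of a level shim in pocket 2, 25 mm above the bench; axes as the holder's (x from tail to head, z up). The rocking bed under the tail pivots 9 mm to -x of here. The pocket is open to -x, 36 mm wide at the tail, with a hollow 16 mm deep under the bed.
- bed2 (a joint): Tilt of pocket 2's rocking bed, rad: 0 level, 0.40 fully tipped (tail down, head up). Pressing the tail down with 5 to 10 N tips bed and shim together, if the bar is open; the stiff pivot then stays tipped. Fully tipped, the shim's head end stands about 15 mm clear of the holder's top; a lip behind the tail stops it sliding back.
- shim2: Flat steel packing shim, 90 x 24 x 6 mm, about 0.1 kg; starts level in pocket 2 or is absent. Origin at the middle of its underside, x along its length from tail (red dot on top) to head, z out of its top face.
- pocket3 (a point): Middle of the underside of a level shim in pocket 3, 25 mm above the bench; axes as the holder's (x from tail to head, z up). The rocking bed under the tail pivots 9 mm to -x of here. The pocket is open to -x, 36 mm wide at the tail, with a hollow 16 mm deep under the bed.
- bed3 (a joint): Tilt of pocket 3's rocking bed, rad: 0 level, 0.40 fully tipped (tail down, head up). Pressing the tail down with 5 to 10 N tips bed and shim together, if the bar is open; the stiff pivot then stays tipped. Fully tipped, the shim's head end stands about 15 mm clear of the holder's top; a lip behind the tail stops it sliding back.
- shim3: Flat steel packing shim, 90 x 24 x 6 mm, about 0.1 kg; starts level in pocket 3 or is absent. Origin at the middle of its underside, x along its length from tail (red dot on top) to head, z out of its top face.
- retainer (a joint): Angle of the retainer's winged knob, rad: 0 locked, 1.4 open; grows clockwise seen from above. A detent pushes it back to the nearer end from either side of about 0.7, with up to 0.08 N m; it must be turned past that until it snaps over to the stop.
- knob (a point): Middle of the retainer's black wing grip, on its vertical axis, 61 mm above the bench. The wing is 16 mm thick (this point's x), 44 mm long (y), 26 mm high. A yellow bar 14 mm wide runs 196 mm from the axis along this point's +y, 4 mm above the holder's top: locked, it lies over the heads of all four shims, so none can tip; open, it points to about the holder's +x.
- tray: Loose grey kitting tray, 250 mm (x) by 130 mm (y) by 14 mm high, walls and floor 4 mm thick, 0.6 kg; origin at the middle of its underside.
- tray_in (a point): Centre of the tray's inner floor (242 x 122 mm inside); axes as the tray's. The walls stand 10 mm above it.
- threadlock_bottle: Small red bottle, 24 x 36 x 92 mm, standing on the bench; a bystander, origin at the middle of its foot.
- thread_tape: Blue and white tape reel, 54 mm across, 16 mm high; a bystander, origin at the middle of its underside.
- spanner_13: Combination spanner, 27 x 186 x 8 mm, lying on the bench beyond the work; a bystander, origin at the middle of its underside.
Mind the look-alikes: they are no part of the job. Leave any turquoise look-alike of the shim0 alone.

How it is judged:
On the way, in this order (a step that is already met when the one before it is completed fails the run):
1. the retainer is turned open past its click (value of joint retainer above 1.25 rad), for 0.2 s.
2. every shim lies flat in the tray while the retainer is still open (x of shim0 in the frame of tray_in between -0.125 and 0.125 m and y of shim0 in the frame of tray_in between -0.065 and 0.065 m and z of shim0 in the frame of tray_in between -0.005 and 0.005 m and angle between each of shim0, shim1, shim2, shim3's own z axis and vertical below 0.08 rad and x of shim1 in the frame of tray_in between -0.125 and 0.125 m and y of shim1 in the frame of tray_in between -0.065 and 0.065 m and z of shim1 in the frame of tray_in between -0.005 and 0.005 m and x of shim2 in the frame of tray_in between -0.125 and 0.125 m and y of shim2 in the frame of tray_in between -0.065 and 0.065 m and z of shim2 in the frame of tray_in between -0.005 and 0.005 m and x of shim3 in the frame of tray_in between -0.125 and 0.125 m and y of shim3 in the frame of tray_in between -0.065 and 0.065 m and z of shim3 in the frame of tray_in between -0.005 and 0.005 m and value of joint retainer above 1.2 rad), for 0.2 s.
3. the retainer is turned back past its click to locked (value of joint retainer below 0.12 rad), for 0.2 s.
At the end, for the whole second after the job is handed in: Every shim present lies flat on the tray's floor (underside within 5 mm of it, tilt under 0.08 rad, inside the walls); the retainer is locked (under 0.12 rad) (x of shim0 in the frame of tray_in between -0.125 and 0.125 m and y of shim0 in the frame of tray_in between -0.065 and 0.065 m and z of shim0 in the frame of tray_in between -0.005 and 0.005 m and angle between each of shim0, shim1, shim2, shim3's own z axis and vertical below 0.08 rad and x of shim1 in the frame of tray_in between -0.125 and 0.125 m and y of shim1 in the frame of tray_in between -0.065 and 0.065 m and z of shim1 in the frame of tray_in between -0.005 and 0.005 m and x of shim2 in the frame of tray_in between -0.125 and 0.125 m and y of shim2 in the frame of tray_in between -0.065 and 0.065 m and z of shim2 in the frame of tray_in between -0.005 and 0.005 m and x of shim3 in the frame of tray_in between -0.125 and 0.125 m and y of shim3 in the frame of tray_in between -0.065 and 0.065 m and z of shim3 in the frame of tray_in between -0.005 and 0.005 m and value of joint retainer below 0.12 rad); the robot touches nothing.
It fails at once if the threadlock_bottle is moved by more than 40 mm (distance of threadlock_bottle from where it was at the start of the episode above 0.04 m).
It fails at once if the thread_tape is moved by more than 40 mm (distance of thread_tape from where it was at the start of the episode above 0.04 m).
It fails at once if the spanner_13 is moved by more than 40 mm (distance of spanner_13 from where it was at the start of the episode above 0.04 m).
Of shim0, shim1, shim2, shim3 only 3 to 4 are there at a start; the rules pass over those that are not, and their reading is None.
At some moment in a run one of tray may be knocked a few centimetres aside while the robot is not near it.
Once in a run the grip may slacken for a moment while it holds something.
It also fails if it takes over 210 s, if anything falls off the work surface, if the arm or the gripper's body presses on something with over 40 N, if the wrist force passes 120 N, or if a joint passes its speed limit or range.

## Working session

There is one attempt and no reset: what is moved stays moved. The work goes in short steps, Python scripts to look and compute and a shell command to move; the robot and the scene stay as the last step left them, time stands still between calls to the robot, and variables do not carry over. Pictures are saved under pics/ and viewed, at most 14 in all, crops included, and the job is handed in when it is done.

```bash
mkdir -p pics
cat > h.py <<'E'
import numpy as np, cv2
from plant import env, optics
def snap(name,fn,crop=None,scale=1):
    c=optics.read_camera(name); im=c["image"][:,:,::-1]
    if crop: x0,y0,x1,y1=crop; im=im[y0:y1,x0:x1]
    if scale!=1: im=cv2.resize(im,None,fx=scale,fy=scale,interpolation=cv2.INTER_CUBIC)
    cv2.imwrite("pics/"+fn,im); return c
def ray(c,u,v):
    a=(u-c["cx"])/c["fx"]; b=(v-c["cy"])/c["fy"]
    return np.array(c["position"]), np.array(c["attitude"])@np.array([a,b,1.])
def atz(c,u,v,z):
    p,d=ray(c,u,v); return p+d*(z-p[2])/d[2]
def proj(c,P):
    q=np.array(c["attitude"]).T@(np.array(P)-np.array(c["position"]))
    return c["fx"]*q[0]/q[2]+c["cx"], c["fy"]*q[1]/q[2]+c["cy"]
E
python3 - <<'E'
from h import *
for n in("top","side"):
    c=snap(n,n+"0.png"); print(n,np.round(c["position"],3),np.round(c["attitude"],3).tolist(),c["fx"],c["fy"],c["cx"],c["cy"])
s=env.sense(); print(s)
E
```

```text
top [ 0.525 -0.026  1.01 ] [[-0.0, -0.999, 0.052], [-1.0, 0.0, -0.005], [0.005, -0.052, -0.999]] 411.73039074019704 411.73039074019704 314.8694978255198 200.31750250673
side [0.536 0.951 0.634] [[-0.998, -0.014, 0.055], [-0.055, 0.489, -0.871], [-0.015, -0.872, -0.489]] 427.94829803303287 427.94829803303287 318.0148831880088 202.41281653083408
{'time': 0.1, 'joint_pos': array([ 1.14939805e+00,  1.24475913e-01,  1.65154410e+00, -4.83187808e-06,
        1.36755468e+00, -8.26023390e-02]), 'joint_vel': array([ 1.12092406e-03, -1.38082648e-05, -4.33679428e-03,  1.70600667e-04,
       -9.53233706e-04,  6.23975888e-04]), 'effort': array([-3.90907667e-05, -4.24927318e+01, -3.66655326e+01, -1.72053719e-04,
        3.92278045e-03,  1.20351891e-05]), 'tool_pos': array([0.2158057 , 0.6124758 , 0.20604876]), 'tcp_rot': array([[-9.43155782e-01,  3.32349997e-01, -8.06408550e-04],
       [ 3.32350937e-01,  9.43154058e-01, -1.81058193e-03],
       [ 1.58820599e-04, -1.97567145e-03, -9.99998036e-01]]), 'ft_force': array([0.2553914 , 0.66615328, 0.98100652]), 'torque': array([-0.06396375, -0.03584425,  0.00106837]), 'grip_force': 0.0, 'gripper_width': 1.000218925997427}
```

View pics/top0.png

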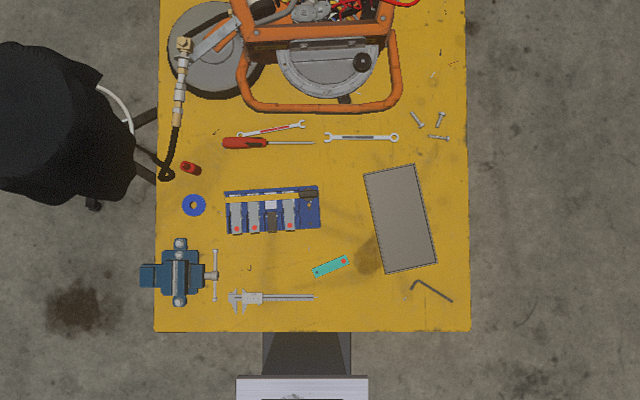

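View pics/side0.png

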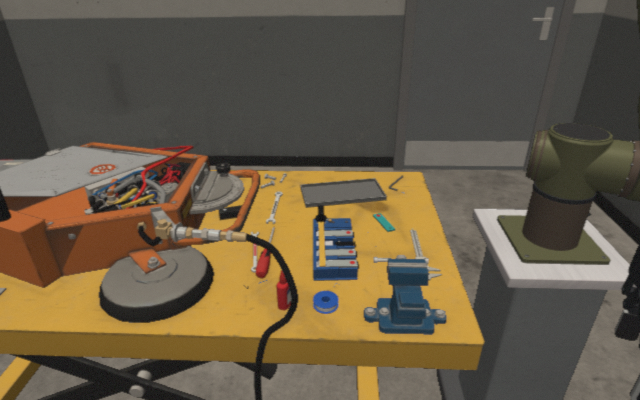

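The top view shows the holder at about (272,208), with shims at columns 236, 254 and 290 and an empty pocket at about 272. The knob is at about (308,193), the tray at about (400,218), and the turquoise decoy at (330,266). I'll enlarge it next.

Run:
```python
from h import *
c=snap("top","top1.png",(215,175,335,245),6.6)
snap("top","top2.png",(350,155,450,280),4.8)
```

```text
(no output)
```

View pics/top1.png

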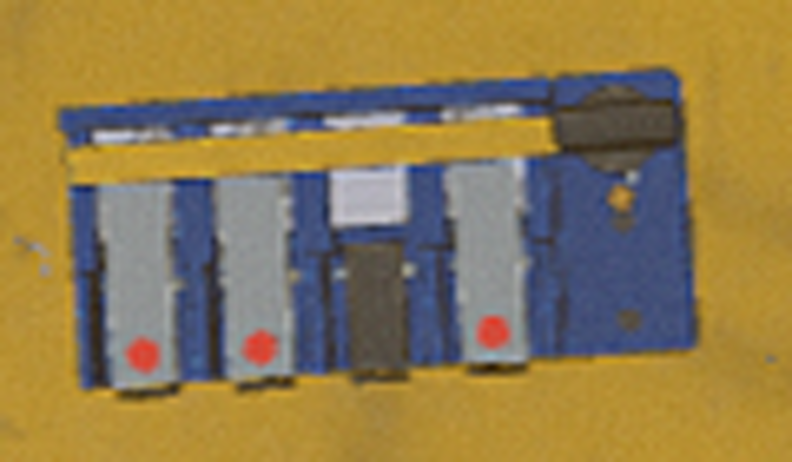

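View pics/top2.png

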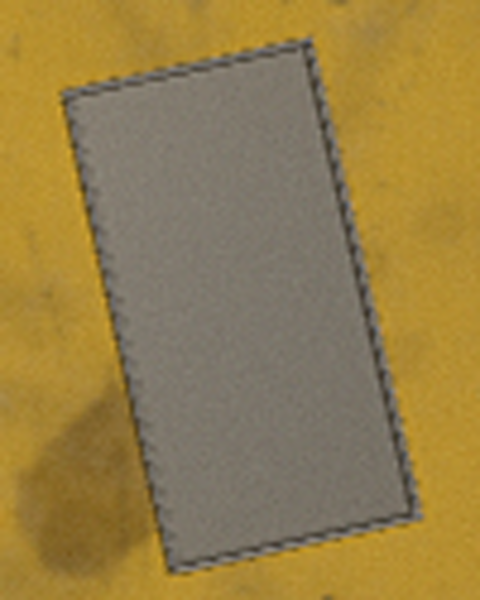

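The holder's corners in the crop are (60,108), (680,72), (692,348) and (82,387), and the knob is at (616,125). The red dots are at (145,355), (261,348) and (493,332), and the third pocket is empty. The tray's corners in its crop are (65,92), (310,40), (420,518) and (172,572).

Run:
```python
from h import *
c=optics.read_camera("top")
f=lambda u,v,z,o,s:atz(c,(u+.5)/s-.5+o[0],(v+.5)/s-.5+o[1],z)
H=[f(u,v,.032,(215,175),6.6) for u,v in [(60,108),(680,72),(692,348),(82,387)]]
print("holder",np.round(H,4)); print("cen",np.mean(H,0).round(4),"yaw",[np.degrees(np.arctan2(*(b-a)[:2][[1,0]])).round(2) for a,b in((H[1],H[0]),(H[2],H[3]),(H[3],H[0]),(H[2],H[1]))])
print("knob",f(616,125,.074,(215,175),6.6).round(4), "tip", f(70,167,.04,(215,175),6.6).round(4))
for u,v in [(145,355),(261,348),(493,332)]: print("dot",f(u,v,.031,(215,175),6.6).round(4))
T=[f(u,v,.014,(350,155),4.8) for u,v in [(65,92),(310,40),(420,518),(172,572)]]
print("tray",np.round(T,4),np.mean(T,0).round(4),[np.degrees(np.arctan2(*(b-a)[:2][[1,0]])).round(2) for a,b in((T[3],T[0]),(T[2],T[1]),(T[1],T[0]),(T[2],T[3]))])
```

```text
holder [[ 0.5981  0.1858  0.032 ]
 [ 0.6111 -0.0376  0.032 ]
 [ 0.5117 -0.0419  0.032 ]
 [ 0.4978  0.1768  0.032 ]]
cen [0.5547 0.0708 0.032 ] yaw [np.float64(93.34), np.float64(93.63), np.float64(5.13), np.float64(2.44)]
knob [ 0.589 -0.015  0.074] tip [0.5763 0.1802 0.04  ]
dot [0.5092 0.1545 0.031 ]
dot [0.5117 0.1129 0.031 ]
dot [0.5174 0.0296 0.031 ]
tray [[ 0.6413 -0.1486  0.014 ]
 [ 0.6678 -0.2732  0.014 ]
 [ 0.4267 -0.3253  0.014 ]
 [ 0.4    -0.2006  0.014 ]] [ 0.534  -0.2369  0.014 ] [np.float64(12.17), np.float64(12.2), np.float64(102.03), np.float64(102.1)]
```

```bash
cat >> h.py <<'E'
from scipy.spatial.transform import Rotation as Ro
def pose(a,tilt=0,ta=3.6):
    """tool y horizontal at yaw a deg; tool z down, leaning 'tilt' rad towards heading ta deg"""
    y=np.array([np.cos(np.radians(a)),np.sin(np.radians(a)),0])
    t=np.radians(ta); z=np.array([np.cos(t)*np.sin(tilt),np.sin(t)*np.sin(tilt),-np.cos(tilt)])
    x=np.cross(y,z); x/=np.linalg.norm(x); y=np.cross(z,x); return np.c_[x,y,z]
def go(p,a,tilt=0,ta=3.6):
    s=env.sense(); R=s["tcp_rot"]; T=pose(a,tilt,ta)
    print("t",round(s["time"],2),"lin",np.round(R.T@(np.array(p)-s["tool_pos"]),4).tolist(),"rot",np.round(Ro.from_matrix(R.T@T).as_rotvec(degrees=True),2).tolist())
E
python3 -c "
from h import *
go((.589,-.015,.16),3.6)"
```

```text
t 0.25 lin [-0.5605, -0.468, 0.047] rot [-0.05, 0.03, 66.99]
```

```bash
python3 -m jog '{"linear":[[-0.28,-0.234,0],[-0.28,-0.234,0],[-0.28,-0.234,0],[-0.28,-0.234,0],[-0.28,-0.234,0],[-0.28,-0.234,0],[-0.28,-0.234,0],[-0.28,-0.234,0]],"delta_rot":[[0,0,10],[0,0,20],[0,0,30],[0,0,40],[0,0,50],[0,0,60],[0,0,67],[0,0,67]],"hand":[0.6,0.6,0.6,0.6,0.6,0.6,0.6,0.6]}' 40
python3 -c "
from h import *
go((.589,-.015,.16),3.6)"
```

```text
time: 1.25
tool_pos: [0.4026, 0.2987, 0.2072]
tcp_rot: [[-0.063, 0.998, 0.0], [0.998, 0.063, 0.0], [0.0, 0.0, -1.0]]
ft_force: [-0.1, -0.0, 0.0]
gripper_width: 0.601
grip_force: 0.0
t 1.25 lin [-0.3248, 0.1663, 0.0472] rot [0.0, -0.01, -0.01]
```

```bash
python3 -m jog '{"linear":[[-0.325,0.166,0],[-0.325,0.166,0],[-0.325,0.166,0],[-0.325,0.166,0],[-0.325,0.166,0],[-0.325,0.166,0.04],[-0.325,0.166,0.047],[-0.325,0.166,0.047]],"delta_rot":[[0,0,0],[0,0,0],[0,0,0],[0,0,0],[0,0,0],[0,0,0],[0,0,0],[0,0,0]],"hand":[0.6,0.6,0.6,0.6,0.6,0.6,0.6,0.6]}' 40
python3 - <<'E'
from h import *
c=snap("wrist","w0.png"); print(c["fx"],c["cx"],c["cy"],np.round(c["position"],3),np.round(c["attitude"],3).tolist())
go((.589,-.015,.053),3.6)
E
```

```text
time: 2.25
tool_pos: [0.5876, -0.0139, 0.1589]
tcp_rot: [[-0.064, 0.998, -0.003], [0.998, 0.064, 0.001], [0.001, -0.003, -1.0]]
ft_force: [0.6, 0.5, 0.8]
gripper_width: 0.602
grip_force: 0.0
309.70691628693146 320.29656486453973 203.664782695035 [0.582 0.068 0.325] [[0.998, 0.061, 0.017], [0.064, -0.946, -0.319], [-0.003, 0.319, -0.948]]
t 2.3 lin [-0.0016, 0.0008, 0.1073] rot [-0.02, -0.02, 0.12]
```

View pics/w0.png

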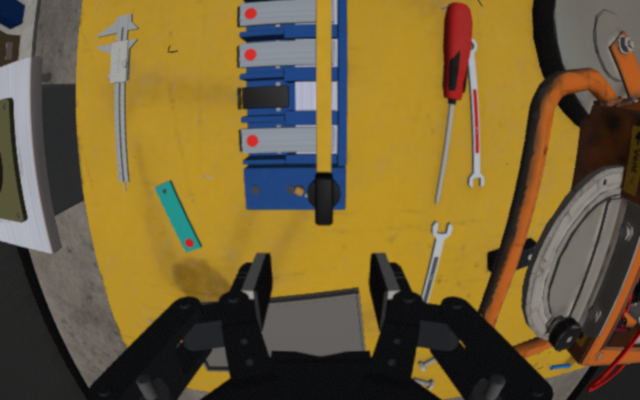

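The wrist view shows the wing at about (323,200) and dots at (252,141), (251,55) and (251,14). I'll cross-check the positions against this.

```bash
cat >> h.py <<'E'
def watz(c,u,v,z):
    x=np.array([u-c["cx"],v-c["cy"]]); r=np.hypot(*x); th=r/c["fx"]
    d=np.array(c["attitude"])@np.r_[x/r*np.sin(th),np.cos(th)]; p=np.array(c["position"]); return p+d*(z-p[2])/d[2]
E
python3 - <<'E'
from h import *
c=optics.read_camera("wrist")
print("knob",[watz(c,u,v,.074).round(4).tolist() for u,v in((323,175),(323,221))])
for p in((252,141),(251,55),(251,14)): print(watz(c,*p,.031).round(4))
print("corner",watz(c,346,208,.032).round(4),watz(c,246,209,.032).round(4))
E
```

```text
knob [[0.5879, 0.0087, 0.074], [0.5907, -0.0325, 0.074]]
[0.518  0.0286 0.031 ]
[0.5134 0.1124 0.031 ]
[0.5104 0.1542 0.031 ]
corner [ 0.6144 -0.0337  0.032 ] [ 0.5123 -0.0415  0.032 ]
```

```bash
python3 -m jog '{"linear":[[0,0.001,0.04],[0,0.001,0.08],[0,0.001,0.106],[0,0.001,0.106],[0,0.001,0.106],[0,0.001,0.106],[0,0.001,0.106],[0,0.001,0.106]],"delta_rot":[[0,0,0],[0,0,0],[0,0,0],[0,0,0],[0,0,0],[0,0,0],[0,0,0],[0,0,0]],"hand":[0.6,0.6,0.6,0.6,0.1,0.1,0.1,0.1]}' 40
```

```text
time: 3.35
tool_pos: [0.5897, -0.0147, 0.0549]
tcp_rot: [[-0.063, 0.998, 0.001], [0.998, 0.063, -0.0], [-0.0, 0.001, -1.0]]
ft_force: [-0.2, 0.1, -0.4]
gripper_width: 0.103
grip_force: 0.0
```

Run:
```python
from h import *
c=snap("wrist","w1.png",(200,100,460,340),2.3)
print(env.sense()["gripper_width"],env.sense()["grip_force"])
```

```text
0.10317133734701597 0.0
```

View pics/w1.png

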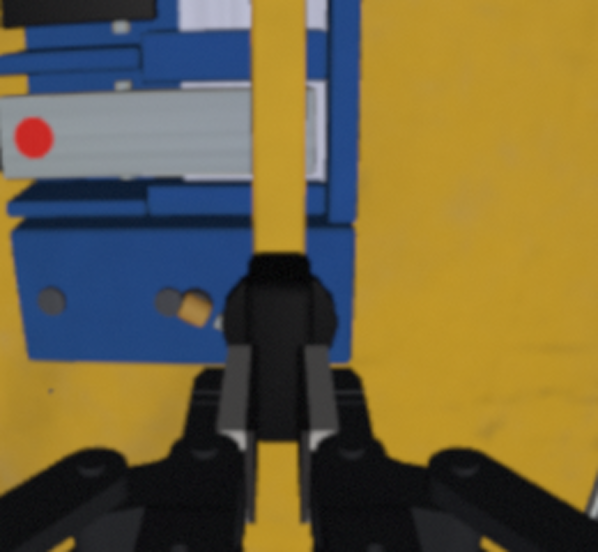

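The pads stand on either side of the wing but haven't touched it, so opening isn't linear in millimetres. I'll close fully.

```bash
python3 -m jog '{"linear":[[0,0,0.001],[0,0,0.001],[0,0,0.001]],"delta_rot":[[0,0,0],[0,0,0],[0,0,0]],"hand":[0,0,0]}' 40
```

```text
time: 3.78
tool_pos: [0.5893, -0.0147, 0.0531]
tcp_rot: [[-0.063, 0.998, -0.0], [0.998, 0.063, 0.0], [0.0, -0.0, -1.0]]
ft_force: [-0.2, -0.3, -0.0]
gripper_width: -0.002
grip_force: 0.0
```

Run:
```python
from h import *
c=snap("wrist","w2.png",(200,100,460,340),2.3)
c=snap("side","s2.png",(270,170,390,290),5)
print(c["position"],env.sense()["gripper_width"],env.sense()["grip_force"],env.sense()["time"])
a=cv2.imread("pics/w2.png");b=cv2.imread("pics/s2.png")
b=cv2.resize(b,(400,400));a=cv2.resize(a,(400,400));cv2.imwrite("pics/j2.png",np.hstack([a,b]))
```

```text
[0.53609433 0.950972   0.63441249] -0.0003375073445194028 0.0 3.875
```

View pics/j2.png

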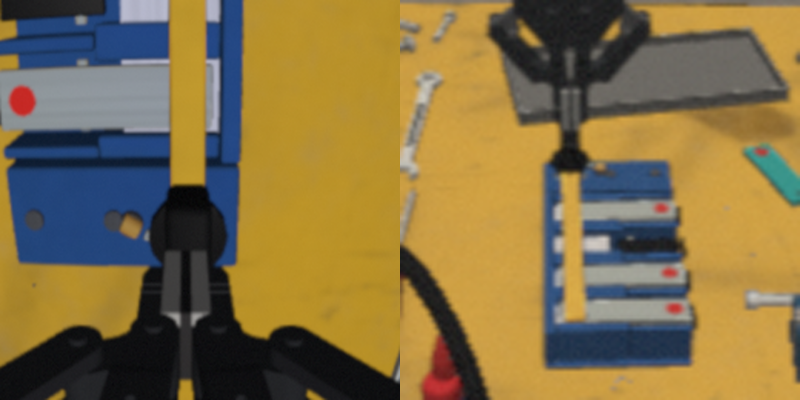

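Run:
```python
from h import *
c=optics.read_camera("side")
f=lambda P:[round((a-o)*3.333+(400 if i==0 else 0)) for i,(a,o) in enumerate(zip(proj(c,P),(270,170)))]
for n,P in dict(tcp=(.589,-.0147,.053),wtopfar=(.590,-.034,.074),wtopnear=(.588,.010,.074),wbotnear=(.588,.01,.048),padtop=(.589,-.0147,.095)).items(): print(n,f(P))
snap("side","s3.png",(290,180,370,240),9)
c=snap("top","t3.png",(270,160,350,220),9)
a=cv2.imread("pics/s3.png");b=cv2.imread("pics/t3.png");cv2.imwrite("pics/j3.png",cv2.resize(np.hstack([a,b]),(800,300)))
```

```text
tcp [571, 152]
wtopfar [571, 117]
wtopnear [571, 145]
wbotnear [571, 174]
padtop [570, 105]
```

View pics/s3.png

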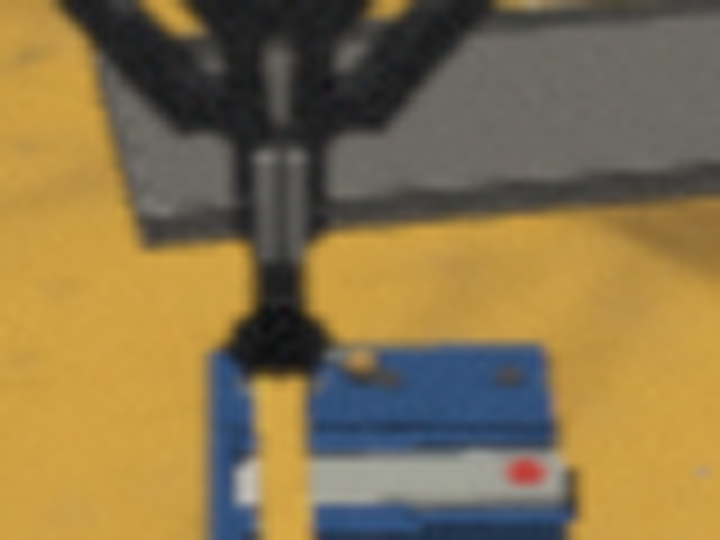

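Run:
```python
from h import *
c=optics.read_camera("wrist")
def wp(P):
    q=np.array(c["attitude"]).T@(np.array(P)-np.array(c["position"])); th=np.arctan2(np.hypot(*q[:2]),q[2]); e=q[:2]/np.hypot(*q[:2])*th*c["fx"]
    return np.round([(e[0]+c["cx"]-200)*2.3,(e[1]+c["cy"]-100)*2.3])
for n,P in dict(tcp=(.589,-.0147,.053),tcpnear=(.589,-.004,.053),tcpnear74=(.589,-.004,.074),gp=(.589,-.004,.09),wtopfar=(.590,-.034,.074),wtopnear=(.588,.010,.074),wbotnear=(.588,.01,.048)).items(): print(n,wp(P))
print(env.sense()["torque"],env.sense()["ft_force"],env.sense()["tool_pos"])
```

```text
tcp [279. 333.]
tcpnear [282. 295.]
tcpnear74 [282. 332.]
gp [283. 366.]
wtopfar [278. 441.]
wtopnear [282. 274.]
wbotnear [281. 237.]
[ 0.03700954  0.02826039 -0.00996114] [ 0.49291993  0.08074746 -0.99672093] [ 0.58940938 -0.01463721  0.05322978]
```

View pics/w2.png

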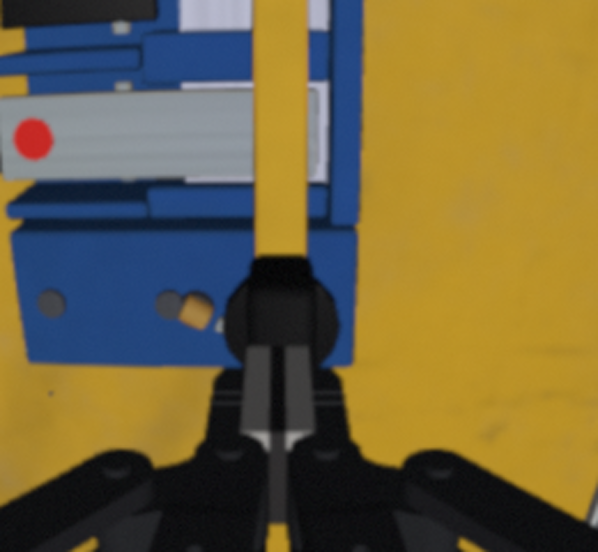

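Both views put the fingertips about 26 mm above the reported TCP, so the fingers shut above the wing. I'll open, go lower while watching the force, and close again.

```bash
python3 -m jog '{"linear":[[0,0,-0.002],[0,0,-0.002],[0,0,-0.002],[0,0,0.005],[0,0,0.01],[0,0,0.014],[0,0,0.014]],"delta_rot":[[0,0,0],[0,0,0],[0,0,0],[0,0,0],[0,0,0],[0,0,0],[0,0,0]],"hand":[0.5,0.5,0.5,0.5,0.5,0.5,0.5]}' 40;  python3 -m jog '{"linear":[[0,0,0],[0,0,0],[0,0,0],[0,0,0]],"delta_rot":[[0,0,0],[0,0,0],[0,0,0],[0,0,0]],"hand":[0,0,0,0]}' 40
```

```text
time: 4.95
tool_pos: [0.5889, -0.0146, 0.0385]
tcp_rot: [[-0.063, 0.998, -0.001], [0.998, 0.063, 0.0], [0.0, -0.001, -1.0]]
ft_force: [-0.7, -0.6, -0.3]
gripper_width: 0.5
grip_force: 0.0
time: 5.45
tool_pos: [0.5902, -0.0146, 0.0397]
tcp_rot: [[-0.063, 0.998, 0.002], [0.998, 0.063, -0.0], [-0.0, 0.002, -1.0]]
ft_force: [3.8, 0.3, -1.0]
gripper_width: 0.171
grip_force: 42.4
```

Gripped, at 42 N. Now I'll turn it clockwise.

```bash
python3 -m jog '{"linear":[[0,0,0],[0,0,0],[0,0,0],[0,0,0],[0,0,0],[0,0,0],[0,0,0],[0,0,0]],"delta_rot":[[0,0,10],[0,0,20],[0,0,30],[0,0,40],[0,0,50],[0,0,60],[0,0,70],[0,0,79]],"hand":[0,0,0,0,0,0,0,0]}'; python3 -m jog '{"linear":[[0,0,0],[0,0,0],[0,0,0]],"delta_rot":[[0,0,1],[0,0,1],[0,0,1]],"hand":[0,0,0.5]}'
```

```text
time: 6.45
tool_pos: [0.5908, -0.015, 0.0397]
tcp_rot: [[0.969, 0.247, 0.004], [0.247, -0.969, -0.001], [0.003, 0.001, -1.0]]
ft_force: [5.7, -0.9, -3.3]
gripper_width: 0.175
grip_force: 42.2
time: 6.82
tool_pos: [0.5888, -0.0147, 0.0391]
tcp_rot: [[0.972, 0.235, -0.002], [0.235, -0.972, -0.0], [-0.002, -0.0, -1.0]]
ft_force: [-0.3, 0.5, -0.7]
gripper_width: 0.373
grip_force: 0.0
```

The knob should be open. I'll retreat and go to the first dot, A, at (0.5177, 0.0291).

```bash
python3 -c "
from h import *
go((.516,.029,.09),-86.4)"
```

```text
t 6.83 lin [-0.0606, -0.0596, -0.0508] rot [-0.01, 0.09, 9.99]
```

```bash
python3 -m jog '{"linear":[[0,0,-0.03],[0,0,-0.07],[0,0,-0.07],[-0.0606,-0.0596,-0.07],[-0.0606,-0.0596,-0.07],[-0.0606,-0.0596,-0.051],[-0.0606,-0.0596,-0.051],[-0.0606,-0.0596,-0.051]],"delta_rot":[[0,0,0],[0,0,0],[0,0,0],[0,0,10],[0,0,10],[0,0,10],[0,0,10],[0,0,10]],"hand":[0.5,0.5,0.5,0,0,0,0,0]}'
python3 - <<'E'
from h import *
snap("wrist","w4.png")
c=optics.read_camera("side"); P=(.516,.029,.09)
a=c["image"][150:270,260:400,::-1]; cv2.imwrite("pics/s4.png",cv2.resize(a,None,fx=4,fy=4,interpolation=cv2.INTER_CUBIC))
a=cv2.imread("pics/w4.png")[0:400,100:540]; b=cv2.imread("pics/s4.png")
cv2.imwrite("pics/j4.png",np.hstack([cv2.resize(a,(400,364)),cv2.resize(b,(400,364))]))
print([((q-o)*400/140*1.0) for q,o in zip(proj(c,env.sense()["tool_pos"]),(260,150))])
E
```

```text
time: 7.82
tool_pos: [0.5168, 0.0286, 0.0897]
tcp_rot: [[0.998, 0.062, -0.001], [0.062, -0.998, -0.0], [-0.001, -0.0, -1.0]]
ft_force: [0.2, -1.5, 0.8]
gripper_width: 0.002
grip_force: 0.0
[np.float64(254.4332243806694), np.float64(177.43288245942657)]
```

View pics/j4.png

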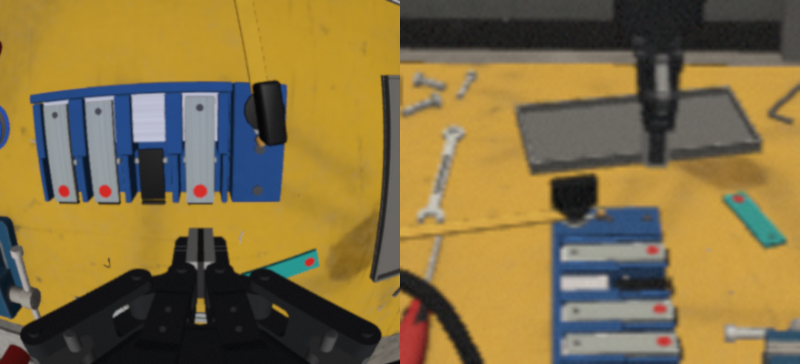

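The bar has swung open. The side view again puts the tip about 25 mm above the TCP. I'll press dot A in steps.

```bash
python3 -m jog '{"linear":[[-0.002,0,0.04],[-0.002,0,0.075],[-0.002,0,0.080],[-0.002,0,0.082],[-0.002,0,0.084],[-0.002,0,0.086],[-0.002,0,0.088],[-0.002,0,0.088]],"delta_rot":[[0,0,0],[0,0,0],[0,0,0],[0,0,0],[0,0,0],[0,0,0],[0,0,0],[0,0,0]],"hand":[0,0,0,0,0,0,0,0]}';python3 -m jog '{"linear":[[0,0,0.002],[0,0,0.003]],"delta_rot":[[0,0,0],[0,0,0]],"hand":[0,0]}'
```

```text
time: 8.93
tool_pos: [0.515, 0.0288, 0.0032]
tcp_rot: [[0.998, 0.063, 0.001], [0.063, -0.998, -0.0], [0.001, 0.0, -1.0]]
ft_force: [-2.3, -1.1, 4.3]
gripper_width: 0.002
grip_force: 2.5
time: 9.18
tool_pos: [0.5145, 0.0288, -0.0003]
tcp_rot: [[0.998, 0.063, -0.0], [0.063, -0.998, -0.0], [-0.0, 0.0, -1.0]]
ft_force: [-2.9, -1.6, 4.8]
gripper_width: 0.0
grip_force: 2.7
```

```bash
python3 -m jog '{"linear":[[0,0,0.002],[0,0,0.003]],"delta_rot":[[0,0,0],[0,0,0]],"hand":[0,0]}';python3 -m jog '{"linear":[[0,0,0.002],[0,0,0.002]],"delta_rot":[[0,0,0],[0,0,0]],"hand":[0,0]}';python3 -m jog '{"linear":[[0,0,0.002],[0,0,0.002]],"delta_rot":[[0,0,0],[0,0,0]],"hand":[0,0]}'
```

```text
time: 9.43
tool_pos: [0.5146, 0.0288, -0.002]
tcp_rot: [[0.998, 0.063, -0.001], [0.063, -0.998, -0.0], [-0.001, 0.0, -1.0]]
ft_force: [-10.9, -1.3, 19.0]
gripper_width: -0.001
grip_force: 11.1
time: 9.68
tool_pos: [0.5147, 0.0288, -0.0024]
tcp_rot: [[0.998, 0.063, -0.002], [0.063, -0.998, -0.0], [-0.002, 0.0, -1.0]]
ft_force: [-14.8, -1.4, 27.5]
gripper_width: 0.0
grip_force: 15.7
time: 9.93
tool_pos: [0.5148, 0.0287, -0.0027]
tcp_rot: [[0.998, 0.063, -0.003], [0.063, -0.998, -0.001], [-0.003, 0.0, -1.0]]
ft_force: [-20.3, -1.2, 38.4]
gripper_width: -0.004
grip_force: 22.2
```

Tipped fully. The force rose with no further travel. Next I'll compute the pre-grasp and grasp poses for the head of A.

```bash
cat >> h.py <<'E'
OFF=.026; HX=np.array([np.cos(np.radians(3.6)),np.sin(np.radians(3.6)),0])
DOT=dict(A=(.5177,.0291),B=(.5130,.1126),C=(.5101,.1544))
def grasp(k,back=.05,deep=.007):
    piv=np.r_[DOT[k],0]+.0245*HX; mid=piv+.0375*HX+[0,0,.0441]
    z=pose(-86.4,.4)[:,2]; return mid+z*(deep+OFF-back)
E
python3 -c "
from h import *
go(grasp('A'),-86.4,.4);go(grasp('A',0),-86.4,.4)"
```

```text
t 9.93 lin [0.0581, -0.0001, -0.0626] rot [0.02, 23.09, 0.03]
t 9.93 lin [0.0777, -0.0001, -0.0166] rot [0.02, 23.09, 0.03]
```

```bash
python3 -m jog '{"linear":[[0,0,-0.04],[0,0,-0.08],[0.03,0,-0.09],[0.058,0,-0.09],[0.058,0,-0.08],[0.058,0,-0.063],[0.058,0,-0.063],[0.058,0,-0.063]],"delta_rot":[[0,0,0],[0,0,0],[0,10,0],[0,20,0],[0,23,0],[0,23,0],[0,23,0],[0,23,0]],"hand":[0,0,0.37,0.37,0.37,0.37,0.37,0.37]}';  python3 - <<'E'
from h import *
go(grasp('A',0),-86.4,.4)
a=snap("wrist","w5.png")["image"][60:360,150:490,::-1]
b=snap("side","s5.png")["image"][170:290,260:400,::-1]
cv2.imwrite("pics/j5.png",np.hstack([cv2.resize(a,(420,370)),cv2.resize(b,(380,370),interpolation=cv2.INTER_CUBIC)]))
E
```

```text
time: 10.92
tool_pos: [0.5731, 0.0326, 0.0554]
tcp_rot: [[0.919, 0.063, 0.39], [0.058, -0.998, 0.024], [0.391, 0.0, -0.92]]
ft_force: [0.2, -0.2, 0.4]
gripper_width: 0.369
grip_force: 0.0
t 10.93 lin [0.0015, -0.0, 0.046] rot [0.0, -0.09, -0.01]
```

View pics/j5.png

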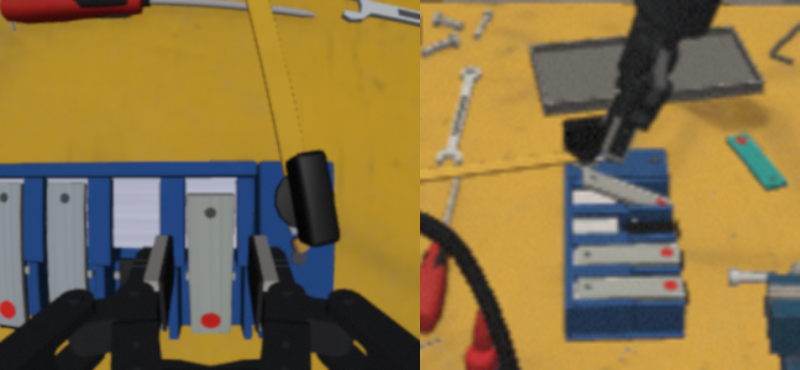

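The shim is tipped and centred between the fingers. I'll advance and grip it.

```bash
python3 -m jog '{"linear":[[0.001,0,0.01],[0.001,0,0.02],[0.001,0,0.03],[0.001,0,0.038],[0.001,0,0.043],[0.001,0,0.046],[0.001,0,0.046]],"delta_rot":[[0,0,0],[0,0,0],[0,0,0],[0,0,0],[0,0,0],[0,0,0],[0,0,0]],"hand":[0.34,0.34,0.34,0.34,0.34,0.34,0.34]}'; python3 -m jog '{"linear":[[0,0,0],[0,0,0],[0,0,0]],"delta_rot":[[0,0,0],[0,0,0],[0,0,0]],"hand":[0,0,0]}' 70
```

```text
time: 11.9
tool_pos: [0.5912, 0.0338, 0.0131]
tcp_rot: [[0.919, 0.063, 0.39], [0.058, -0.998, 0.024], [0.391, -0.0, -0.921]]
ft_force: [0.1, 0.1, 0.5]
gripper_width: 0.338
grip_force: 0.0
time: 12.28
tool_pos: [0.5913, 0.0337, 0.0135]
tcp_rot: [[0.919, 0.063, 0.39], [0.058, -0.998, 0.024], [0.391, 0.0, -0.92]]
ft_force: [-0.5, -0.1, 1.6]
gripper_width: 0.252
grip_force: 68.5
```

```bash
python3 -m jog '{"linear":[[0,0,-0.01],[0,0,-0.03],[0,0,-0.06],[0,0,-0.09],[0,0,-0.12],[0,0,-0.14],[0,0,-0.14]],"delta_rot":[[0,0,0],[0,0,0],[0,0,0],[0,0,0],[0,0,0],[0,0,0],[0,0,0]],"hand":[0,0,0,0,0,0,0]}';  cat >> h.py <<'E'
def tray(c=None):
    c=c or optics.read_camera("top"); im=c["image"]
    h=cv2.cvtColor(im,cv2.COLOR_RGB2HSV); m=((h[:,:,1]<70)&(h[:,:,2]>50)&(h[:,:,2]<200)).astype(np.uint8)
    m[:,:330]=0; m[:,462:]=0; m[300:]=0; m[:110]=0
    m=cv2.morphologyEx(m,cv2.MORPH_OPEN,np.ones((5,5))); m=cv2.morphologyEx(m,cv2.MORPH_CLOSE,np.ones((15,15)))
    k=max(cv2.findContours(m,0,2)[0],key=cv2.contourArea); r=cv2.minAreaRect(k); B=cv2.boxPoints(r)
    W=np.array([atz(c,u,v,.014) for u,v in B]); e=[W[1]-W[0],W[2]-W[1]]; L=max(e,key=np.linalg.norm); L=L*np.sign(L[0])
    print("tray",W.mean(0).round(4),"yaw",round(np.degrees(np.arctan2(L[1],L[0])),2),"sides",[round(np.linalg.norm(q),3) for q in e])
def place(cx,cy,yaw,xt,h,yt=.033,dh=0):
    """TCP for shim centre at xt in tray, head to tray +y; h: height of real tip"""
    t=np.radians(yaw); return np.array([cx+xt*np.cos(t)-yt*np.sin(t),cy+xt*np.sin(t)+yt*np.cos(t),h-OFF])
E
python3 - <<'E'
from h import *
tray()
s=env.sense(); print(s["grip_force"],s["gripper_width"],s["joint_pos"].round(2))
go(place(.534,-.237,12.1,-.075,.12),12.1)
E
```

```text
time: 13.15
tool_pos: [0.5375, 0.0302, 0.1447]
tcp_rot: [[0.917, 0.062, 0.394], [0.058, -0.998, 0.024], [0.395, 0.001, -0.919]]
ft_force: [-0.3, -0.8, -0.9]
gripper_width: 0.255
grip_force: 68.8
tray [ 0.5342 -0.237   0.014 ] yaw 11.91 sides [np.float64(0.13), np.float64(0.249)]
68.75581741333008 0.2595398926858706 [-0.07 -0.35  2.23  0.07  0.86  1.4 ]
t 13.2 lin [-0.1099, 0.245, 0.0064] rot [19.85, -17.07, -97.03]
```

```bash
python3 -m jog '{"linear":[[-0.03,0.03,0],[-0.05,0.08,0],[-0.08,0.13,0],[-0.11,0.18,0],[-0.11,0.22,0],[-0.11,0.245,0],[-0.11,0.245,0],[-0.11,0.245,0]],"delta_rot":[[0,-8,0],[0,-16,0],[0,-23.2,0],[0,-23.2,0],[0,-23.2,0],[0,-23.2,0],[0,-23.2,0],[0,-23.2,0]],"hand":[0,0,0,0,0,0,0,0]}'; python3 -c "
from h import *
go(place(.534,-.237,12.0,-.075,.10),12.0)"
```

```text
time: 14.2
tool_pos: [0.4503, -0.2197, 0.098]
tcp_rot: [[0.998, 0.063, -0.005], [0.063, -0.998, 0.001], [-0.005, -0.002, -1.0]]
ft_force: [-0.1, 0.2, -1.0]
gripper_width: 0.255
grip_force: 68.8
t 14.2 lin [0.0035, 0.0009, 0.024] rot [-0.32, 0.14, -98.41]
```

```bash
python3 -m jog '{"linear":[[0.003,0.001,0],[0.003,0.001,0],[0.003,0.001,0],[0.003,0.001,0],[0.003,0.001,0],[0.003,0.001,0],[0.003,0.001,0],[0.003,0.001,0.02]],"delta_rot":[[0,0,-10.5],[0,0,-21],[0,0,-31.5],[0,0,-42],[0,0,-52.5],[0,0,-63],[0,0,-73.5],[0,0,-84]],"hand":[0,0,0,0,0,0,0,0]}'; python3 -m jog '{"linear":[[0,0,0],[0,0,0],[0,0,0]],"delta_rot":[[0,0,-10.5],[0,0,-14.4],[0,0,-14.4]],"hand":[0,0,0]}';python3 - <<'E'
from h import *
tray()
go(place(.534,-.237,12.0,-.075,.012),12.0)
a=snap("wrist","w6.png")["image"][40:380,120:520,::-1]
b=snap("side","s6.png")["image"][150:250,270:410,::-1]
cv2.imwrite("pics/j6.png",np.hstack([cv2.resize(a,(420,370)),cv2.resize(b,(380,370),interpolation=cv2.INTER_CUBIC)]))
E
```

```text
time: 15.2
tool_pos: [0.4553, -0.2207, 0.0804]
tcp_rot: [[0.034, 0.999, -0.0], [0.999, -0.034, -0.002], [-0.002, -0.0, -1.0]]
ft_force: [-0.4, -0.2, -1.7]
gripper_width: 0.252
grip_force: 68.9
time: 15.58
tool_pos: [0.4538, -0.2201, 0.0788]
tcp_rot: [[-0.208, 0.978, -0.004], [0.978, 0.208, 0.0], [0.001, -0.004, -1.0]]
ft_force: [0.1, 0.6, -1.1]
gripper_width: 0.252
grip_force: 68.8
tray [ 0.5357 -0.2363  0.014 ] yaw 11.87 sides [np.float64(0.129), np.float64(0.245)]
t 15.62 lin [-0.0001, 0.0003, 0.0929] rot [-0.22, -0.06, -0.0]
```

View pics/j6.png

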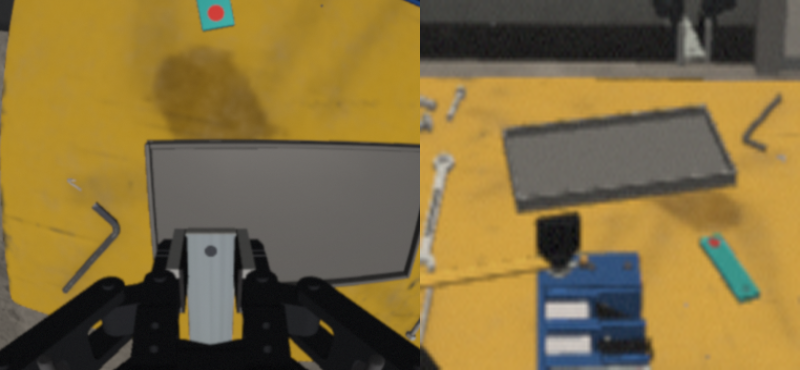

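The shim is held level, with its head dot at (210,250) in the wrist view and the tray below it. I'll lower it.

```bash
python3 -m jog '{"linear":[[0,0,0.04],[0,0,0.075],[0,0,0.09],[0,0,0.093],[0,0,0.093]],"delta_rot":[[0,0,0],[0,0,0],[0,0,0],[0,0,0],[0,0,0]],"hand":[0,0,0,0,0]}';python3 -m jog '{"linear":[[0,0,0.003],[0,0,0.003]],"delta_rot":[[0,0,0],[0,0,0]],"hand":[0,0]}';python3 -m jog '{"linear":[[0,0,0.002],[0,0,0.002]],"delta_rot":[[0,0,0],[0,0,0]],"hand":[0,0]}'
```

```text
time: 16.35
tool_pos: [0.4545, -0.2219, -0.0127]
tcp_rot: [[-0.208, 0.978, -0.002], [0.978, 0.208, -0.001], [-0.001, -0.002, -1.0]]
ft_force: [-0.1, 0.7, -0.9]
gripper_width: 0.252
grip_force: 68.8
time: 16.6
tool_pos: [0.454, -0.2216, -0.0162]
tcp_rot: [[-0.208, 0.978, -0.003], [0.978, 0.208, -0.001], [-0.0, -0.003, -1.0]]
ft_force: [0.1, -0.6, 0.1]
gripper_width: 0.253
grip_force: 68.8
time: 16.85
tool_pos: [0.4534, -0.2213, -0.0189]
tcp_rot: [[-0.208, 0.978, -0.004], [0.978, 0.208, -0.0], [0.001, -0.004, -1.0]]
ft_force: [0.0, 0.5, -0.8]
gripper_width: 0.255
grip_force: 68.8
```

```bash
python3 -m jog '{"linear":[[0,0,0.002],[0,0,0.002]],"delta_rot":[[0,0,0],[0,0,0]],"hand":[0,0]}';python3 -m jog '{"linear":[[0,0,0.002],[0,0,0.002]],"delta_rot":[[0,0,0],[0,0,0]],"hand":[0,0]}'
```

```text
time: 17.1
tool_pos: [0.4538, -0.2215, -0.0198]
tcp_rot: [[-0.208, 0.978, -0.004], [0.978, 0.208, -0.0], [0.001, -0.004, -1.0]]
ft_force: [-3.4, 2.6, 6.8]
gripper_width: 0.248
grip_force: 74.3
time: 17.35
tool_pos: [0.4539, -0.2215, -0.0199]
tcp_rot: [[-0.208, 0.978, -0.005], [0.978, 0.208, 0.001], [0.002, -0.005, -1.0]]
ft_force: [-9.3, 4.9, 20.7]
gripper_width: 0.256
grip_force: 83.1
```

```bash
python3 -m jog '{"linear":[[0,0,-0.003],[0,0,-0.003],[0,0,-0.003],[0,0,-0.02],[0,0,-0.06],[0,0,-0.1],[0,0.0,-0.13],[0,0,-0.14]],"delta_rot":[[0,0,0],[0,0,0],[0,0,0],[0,0,0],[0,0,0],[0,0,0],[0,0,0],[0,0,0]],"hand":[0.38,0.38,0.38,0.38,0.38,0.38,0.38,0.38]}';python3 - <<'E'
from h import *
tray()
a=snap("wrist","w7.png")["image"][40:380,120:520,::-1]
b=snap("top","t7.png")["image"][150:290,340:470,::-1]
cv2.imwrite("pics/j7.png",np.hstack([cv2.resize(a,(420,400)),cv2.resize(b,(380,400),interpolation=cv2.INTER_CUBIC)]))
b=np.array(DOT["B"]);go((*(b-.001*HX[:2]),.07),-86.4)
E
```

```text
time: 18.35
tool_pos: [0.4555, -0.2222, 0.1205]
tcp_rot: [[-0.208, 0.978, 0.001], [0.978, 0.208, -0.003], [-0.003, 0.0, -1.0]]
ft_force: [-0.3, -0.4, 0.3]
gripper_width: 0.378
grip_force: 0.0
tray [ 0.5341 -0.2368  0.014 ] yaw 11.76 sides [np.float64(0.13), np.float64(0.249)]
t 18.5 lin [0.3144, 0.1264, 0.0467] rot [-0.17, 0.15, 98.39]
```

View pics/j7.png

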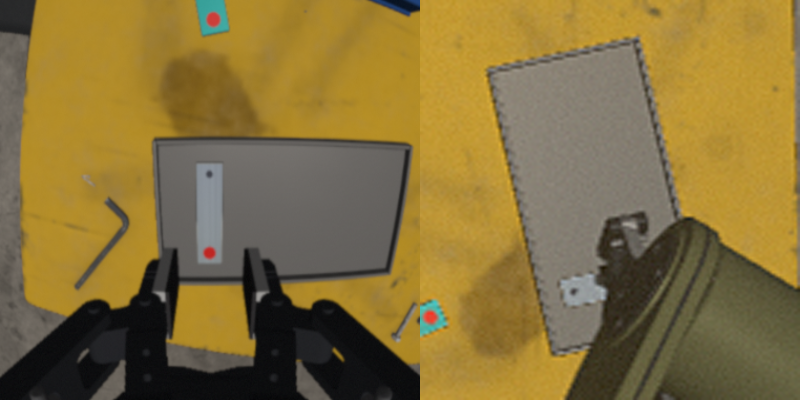

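Shim A lies flat in the tray. Next is B, same procedure. I've used 13 pictures, so from here I'll rely on numbers.

```bash
python3 -m jog '{"linear":[[0.04,0.016,0],[0.08,0.032,0],[0.12,0.048,0],[0.16,0.064,0],[0.2,0.08,0],[0.24,0.096,0],[0.28,0.112,0],[0.314,0.126,0]],"delta_rot":[[0,0,10.5],[0,0,21],[0,0,31.5],[0,0,42],[0,0,52.5],[0,0,63],[0,0,73.5],[0,0,84]],"hand":[0,0,0,0,0,0,0,0]}'; python3 -m jog '{"linear":[[0,0,0],[0,0,0.02],[0,0,0.04],[0,0,0.04]],"delta_rot":[[0,0,10.5],[0,0,14.4],[0,0,14.4],[0,0,14.4]],"hand":[0,0,0,0]}';python3 - <<'E'
from h import *
b=np.array(DOT["B"]);go((*(b-.003*HX[:2]),.002),-86.4)
E
```

```text
time: 19.5
tool_pos: [0.5107, 0.1134, 0.1145]
tcp_rot: [[0.953, 0.304, -0.007], [0.304, -0.953, -0.001], [-0.007, -0.002, -1.0]]
ft_force: [0.6, -0.2, -0.6]
gripper_width: 0.0
grip_force: 0.0
time: 20.0
tool_pos: [0.5089, 0.1117, 0.073]
tcp_rot: [[0.998, 0.063, -0.011], [0.063, -0.998, -0.001], [-0.011, 0.0, -1.0]]
ft_force: [-1.5, 0.1, 0.6]
gripper_width: 0.004
grip_force: 0.0
t 20.0 lin [0.0019, -0.0007, 0.071] rot [0.02, 0.64, -0.01]
```

```bash
python3 -m jog '{"linear":[[0.001,-0.001,0.03],[0.001,-0.001,0.058],[0.001,-0.001,0.064],[0.001,-0.001,0.067],[0.001,-0.001,0.069],[0.001,-0.001,0.071],[0.001,-0.001,0.073],[0.001,-0.001,0.073]],"delta_rot":[[0,0.6,0],[0,0.6,0],[0,0.6,0],[0,0.6,0],[0,0.6,0],[0,0.6,0],[0,0.6,0],[0,0.6,0]],"hand":[0,0,0,0,0,0,0,0]}';python3 -m jog '{"linear":[[0,0,0.002],[0,0,0.003]],"delta_rot":[[0,0,0],[0,0,0]],"hand":[0,0]}';python3 -m jog '{"linear":[[0,0,0.002],[0,0,0.002]],"delta_rot":[[0,0,0],[0,0,0]],"hand":[0,0]}'
```

```text
time: 21.0
tool_pos: [0.5128, 0.1131, 0.0049]
tcp_rot: [[0.998, 0.063, 0.007], [0.063, -0.998, 0.0], [0.007, -0.0, -1.0]]
ft_force: [-2.8, 0.1, 5.3]
gripper_width: 0.006
grip_force: 2.5
time: 21.25
tool_pos: [0.512, 0.113, 0.0016]
tcp_rot: [[0.998, 0.063, 0.005], [0.063, -0.998, 0.0], [0.005, 0.0, -1.0]]
ft_force: [-5.5, -0.6, 5.3]
gripper_width: 0.003
grip_force: 3.6
time: 21.5
tool_pos: [0.5118, 0.113, -0.0005]
tcp_rot: [[0.998, 0.063, 0.004], [0.063, -0.998, 0.0], [0.004, 0.0, -1.0]]
ft_force: [-5.9, -0.2, 6.1]
gripper_width: 0.002
grip_force: 4.1
```

```bash
for i in 1 2; do python3 -m jog '{"linear":[[0,0,0.002],[0,0,0.002]],"delta_rot":[[0,0,0],[0,0,0]],"hand":[0,0]}' | grep -E "pos|ft"; done; python3 -c "
from h import *
go(grasp('B'),-86.4,.4)"
```

```text
tool_pos: [0.5119, 0.113, -0.0009]
ft_force: [-12.1, -1.8, 17.6]
tool_pos: [0.512, 0.1131, -0.0012]
ft_force: [-17.2, -2.1, 28.5]
t 22.0 lin [0.0565, 0.0006, -0.0608] rot [0.02, 22.77, 0.02]
```

```bash
python3 -m jog '{"linear":[[0,0,-0.04],[0,0,-0.08],[0.03,0,-0.09],[0.056,0,-0.09],[0.056,0,-0.08],[0.056,0,-0.061],[0.056,0,-0.061],[0.056,0,-0.061]],"delta_rot":[[0,0,0],[0,0,0],[0,10,0],[0,20,0],[0,22.8,0],[0,22.8,0],[0,22.8,0],[0,22.8,0]],"hand":[0,0,0.38,0.38,0.38,0.38,0.38,0.38]}' | grep -E "pos|ft|wid";  python3 - <<'E'
from h import *
go(grasp('B',0),-86.4,.4)
c=optics.read_camera("wrist"); im=c["image"]; h=cv2.cvtColor(im,cv2.COLOR_RGB2HSV)
m=((h[:,:,1]>180)&((h[:,:,0]<6)|(h[:,:,0]>174))&(h[:,:,2]>150)).astype(np.uint8); m[:150]=0
n,l,st,ce=cv2.connectedComponentsWithStats(m)
for i in range(1,n):
    if st[i,4]>40: print(st[i,4],ce[i].round(1),watz(c,*ce[i],.031).round(4),watz(c,*ce[i],.0205).round(4))
E
```

```text
tool_pos: [0.5688, 0.1166, 0.0572]
ft_force: [0.3, -0.2, 0.0]
gripper_width: 0.38
t 23.0 lin [0.0002, 0.0005, 0.0474] rot [0.0, -0.36, -0.01]
112 [320.5 320.5] [0.5132 0.1127 0.031 ] [0.51   0.1125 0.0205]
```

```bash
python3 -m jog '{"linear":[[0,0,0.01],[0,0,0.02],[0,0,0.03],[0,0,0.038],[0,0,0.044],[0,0,0.047],[0,0,0.047]],"delta_rot":[[0,0,0],[0,0,0],[0,0,0],[0,0,0],[0,0,0],[0,0,0],[0,0,0]],"hand":[0.36,0.36,0.36,0.36,0.36,0.36,0.36]}'| grep -E "pos|ft|wid"; python3 -m jog '{"linear":[[0,0,0],[0,0,0],[0,0,0]],"delta_rot":[[0,0,0],[0,0,0],[0,0,0]],"hand":[0,0,0]}' 70| grep -E "pos|ft|wid|grip"; python3 -m jog '{"linear":[[0,0,-0.01],[0,0,-0.03],[0,0,-0.06],[0,0,-0.09],[0,0,-0.12],[0,0,-0.15],[0,0,-0.15]],"delta_rot":[[0,0,0],[0,0,0],[0,0,0],[0,0,0],[0,0,0],[0,0,0],[0,0,0]],"hand":[0,0,0,0,0,0,0]}'| grep -E "pos|ft|wid|grip"
python3 - <<'E'
from h import *
tray()
go(place(.534,-.237,11.9,0,.11),-86.4)
E
```

```text
tool_pos: [0.5867, 0.1177, 0.013]
ft_force: [0.2, 0.3, -0.0]
gripper_width: 0.356
tool_pos: [0.5867, 0.1177, 0.0134]
ft_force: [-1.1, -0.1, 1.4]
gripper_width: 0.257
grip_force: 68.5
tool_pos: [0.5287, 0.1142, 0.1543]
ft_force: [0.5, 0.1, -1.2]
gripper_width: 0.251
grip_force: 68.8
tray [ 0.5342 -0.2368  0.014 ] yaw 11.87 sides [np.float64(0.13), np.float64(0.249)]
t 25.23 lin [-0.046, 0.3181, 0.0543] rot [-0.01, -23.35, -0.01]
```

```bash
python3 -m jog '{"linear":[[-0.01,0.03,0.01],[-0.02,0.08,0.02],[-0.03,0.13,0.03],[-0.04,0.19,0.04],[-0.046,0.25,0.05],[-0.046,0.30,0.054],[-0.046,0.318,0.054],[-0.046,0.318,0.054]],"delta_rot":[[0,-8,0],[0,-16,0],[0,-23.3,0],[0,-23.3,0],[0,-23.3,0],[0,-23.3,0],[0,-23.3,0],[0,-23.3,0]],"hand":[0,0,0,0,0,0,0,0]}'| grep -E "pos|ft|wid|grip"; python3 -m jog '{"linear":[[0,0,0],[0,0,0],[0,0,0],[0,0,0],[0,0,0],[0,0,0],[0,0,0],[0,0,0]],"delta_rot":[[0,0,-10.5],[0,0,-21],[0,0,-31.5],[0,0,-42],[0,0,-52.5],[0,0,-63],[0,0,-73.5],[0,0,-84]],"hand":[0,0,0,0,0,0,0,0]}' | grep -E "pos|ft|wid|grip"; python3 -m jog '{"linear":[[0,0,0],[0,0,0],[0,0,0]],"delta_rot":[[0,0,-10.5],[0,0,-14.4],[0,0,-14.4]],"hand":[0,0,0]}'| grep -E "pos|ft|wid|grip";python3 - <<'E'
from h import *
tray()
go(place(.534,-.237,12.0,0,.012),12.0)
E
```

```text
tool_pos: [0.526, -0.205, 0.0818]
ft_force: [-1.1, 0.1, -1.0]
gripper_width: 0.258
grip_force: 68.8
tool_pos: [0.5264, -0.2024, 0.0827]
ft_force: [0.1, 0.0, -1.2]
gripper_width: 0.257
grip_force: 68.9
tool_pos: [0.5265, -0.2028, 0.0829]
ft_force: [0.1, -0.7, -0.8]
gripper_width: 0.257
grip_force: 68.9
tray [ 0.5828 -0.2236  0.014 ] yaw 11.45 sides [np.float64(0.125), np.float64(0.147)]
t 27.65 lin [-0.0018, 0.0005, 0.0969] rot [-0.12, -0.05, 0.02]
```

```bash
python3 -m jog '{"linear":[[-0.002,0,0.04],[-0.002,0,0.08],[-0.002,0,0.095],[-0.002,0,0.1],[-0.002,0,0.101],[-0.002,0,0.102],[-0.002,0,0.102]],"delta_rot":[[0,0,0],[0,0,0],[0,0,0],[0,0,0],[0,0,0],[0,0,0],[0,0,0]],"hand":[0,0,0,0,0,0,0]}'| grep -E "pos|ft|wid|grip"; python3 -m jog '{"linear":[[0,0,0.002],[0,0,0.002]],"delta_rot":[[0,0,0],[0,0,0]],"hand":[0,0]}'| grep -E "pos|ft|wid|grip"
```

```text
tool_pos: [0.5275, -0.2071, -0.0178]
ft_force: [0.1, 0.4, -0.8]
gripper_width: 0.253
grip_force: 68.8
tool_pos: [0.5275, -0.207, -0.0198]
ft_force: [-2.1, -0.1, 4.4]
gripper_width: 0.253
grip_force: 72.0
```

```bash
python3 -m jog '{"linear":[[0,0,-0.002],[0,0,-0.002],[0,0,-0.002],[0,0,-0.02],[0,0,-0.06],[0,0,-0.1],[0,0.0,-0.13],[0,0,-0.14]],"delta_rot":[[0,0,0],[0,0,0],[0,0,0],[0,0,0],[0,0,0],[0,0,0],[0,0,0],[0,0,0]],"hand":[0.38,0.38,0.38,0.38,0.38,0.38,0.38,0.38]}'| grep -E "pos|ft|wid|grip"
cat >> h.py <<'E'
def dots(name="wrist",z=.010,cx=.534,cy=-.237,yaw=11.9):
    c=optics.read_camera(name); h=cv2.cvtColor(c["image"],cv2.COLOR_RGB2HSV)
    m=((h[:,:,1]>150)&((h[:,:,0]<8)|(h[:,:,0]>172))&(h[:,:,2]>120)).astype(np.uint8)
    n,l,st,ce=cv2.connectedComponentsWithStats(m); t=np.radians(yaw)
    for i in range(1,n):
        if st[i,4]>(15 if name=="wrist" else 5):
            P=(watz if name=="wrist" else atz)(c,*ce[i],z); d=P[:2]-[cx,cy]
            q=[d@[np.cos(t),np.sin(t)],d@[-np.sin(t),np.cos(t)]]
            if max(np.abs(q))<.3 or 1: print(name,"dot",st[i,4],ce[i].round(),P.round(3),"in tray",np.round(q,3))
E
python3 - <<'E'
from h import *
dots()
b=np.array(DOT["C"]);go((*(b-.003*HX[:2]),.12),-86.4)
E
```

```text
tool_pos: [0.5286, -0.2075, 0.123]
ft_force: [1.0, -0.2, 0.1]
gripper_width: 0.381
grip_force: 0.0
wrist dot 94 [240.  59.] [ 0.432 -0.1    0.01 ] in tray [-0.072  0.155]
wrist dot 69 [246. 252.] [ 0.467 -0.287  0.01 ] in tray [-0.076 -0.035]
wrist dot 75 [319. 254.] [ 0.54  -0.273  0.01 ] in tray [-0.002 -0.036]
t 29.82 lin [0.3582, 0.0542, 0.0018] rot [0.25, 0.01, 98.39]
```

Shim B lies at tray x ≈ -2 mm, dot at y ≈ -36 mm, as planned. Now C.

```bash
python3 -m jog '{"linear":[[0.044,0.007,0],[0.09,0.014,0],[0.135,0.021,0],[0.18,0.028,0],[0.225,0.035,0],[0.27,0.041,0],[0.315,0.047,0],[0.358,0.054,0]],"delta_rot":[[0,0,10.5],[0,0,21],[0,0,31.5],[0,0,42],[0,0,52.5],[0,0,63],[0,0,73.5],[0,0,84]],"hand":[0,0,0,0,0,0,0,0]}'| grep -E "pos|ft"; python3 -m jog '{"linear":[[0,0,0],[0,0,0.02],[0,0,0.04],[0,0,0.04],[0,0,0.04]],"delta_rot":[[0,0,10.5],[0,0,14.4],[0,0,14.4],[0,0,14.4],[0,0,14.4]],"hand":[0,0,0,0,0]}'| grep -E "pos|ft";python3 - <<'E'
from h import *
b=np.array(DOT["C"]);go((*(b-.003*HX[:2]),.002),-86.4)
E
```

```text
tool_pos: [0.5042, 0.156, 0.1176]
ft_force: [1.3, 0.4, -0.3]
tool_pos: [0.5053, 0.1547, 0.0791]
ft_force: [-0.5, 0.3, 1.0]
t 31.45 lin [0.0019, 0.0006, 0.0771] rot [0.0, 0.13, -0.01]
```

```bash
python3 -m jog '{"linear":[[0.001,0.0005,0.03],[0.001,0.0005,0.06],[0.001,0.0005,0.07],[0.001,0.0005,0.073],[0.001,0.0005,0.075],[0.001,0.0005,0.077],[0.001,0.0005,0.079],[0.001,0.0005,0.079]],"delta_rot":[[0,0,0],[0,0,0],[0,0,0],[0,0,0],[0,0,0],[0,0,0],[0,0,0],[0,0,0]],"hand":[0,0,0,0,0,0,0,0]}'| grep -E "pos|ft";for i in 1 2; do python3 -m jog '{"linear":[[0,0,0.002],[0,0,0.002]],"delta_rot":[[0,0,0],[0,0,0]],"hand":[0,0]}'| grep -E "pos|ft"; done
```

```text
tool_pos: [0.5067, 0.1545, 0.0019]
ft_force: [-4.3, -0.3, 5.3]
tool_pos: [0.5065, 0.1545, -0.0007]
ft_force: [-3.1, 0.1, 4.3]
tool_pos: [0.5066, 0.1545, -0.0017]
ft_force: [-8.9, -0.5, 13.5]
```

```bash
for i in 1; do python3 -m jog '{"linear":[[0,0,0.003],[0,0,0.003]],"delta_rot":[[0,0,0],[0,0,0]],"hand":[0,0]}' | grep -E "pos|ft"; done; python3 -c "
from h import *
go(grasp('C'),-86.4,.4)"
```

```text
tool_pos: [0.5067, 0.1546, -0.0023]
ft_force: [-17.8, -3.1, 29.7]
t 33.2 lin [0.0585, 0.0004, -0.0622] rot [0.01, 23.13, 0.01]
```

```bash
python3 -m jog '{"linear":[[0,0,-0.04],[0,0,-0.08],[0.03,0,-0.09],[0.058,0,-0.09],[0.058,0,-0.08],[0.058,0,-0.062],[0.058,0,-0.062],[0.058,0,-0.062]],"delta_rot":[[0,0,0],[0,0,0],[0,10,0],[0,20,0],[0,23,0],[0,23,0],[0,23,0],[0,23,0]],"hand":[0,0,0.38,0.38,0.38,0.38,0.38,0.38]}' | grep -E "pos|ft|wid";  python3 - <<'E'
from h import *
go(grasp('C',0),-86.4,.4); dots(z=.031)
E
```

```text
tool_pos: [0.5652, 0.158, 0.0555]
ft_force: [0.6, 1.1, 0.2]
gripper_width: 0.38
t 34.2 lin [0.0018, 0.0001, 0.0461] rot [0.0, -0.01, -0.02]
wrist dot 2065 [340.  48.] [0.712 0.151 0.031] in tray [0.254 0.343]
wrist dot 118 [414.  37.] [0.732 0.091 0.031] in tray [0.261 0.28 ]
wrist dot 40 [453.  38.] [0.739 0.056 0.031] in tray [0.261 0.244]
wrist dot 51 [151.  82.] [0.684 0.306 0.031] in tray [0.258 0.5  ]
wrist dot 585 [179. 105.] [0.66  0.274 0.031] in tray [0.229 0.474]
wrist dot 33 [ 12. 278.] [0.492 0.479 0.031] in tray [0.107 0.709]
wrist dot 192 [320. 323.] [0.508 0.155 0.031] in tray [0.055 0.389]
wrist dot 39 [558. 373.] [ 0.446 -0.072  0.031] in tray [-0.052  0.18 ]
```

```bash
python3 -m jog '{"linear":[[0.001,0,0.01],[0.001,0,0.02],[0.001,0,0.03],[0.001,0,0.038],[0.001,0,0.044],[0.001,0,0.046],[0.001,0,0.046]],"delta_rot":[[0,0,0],[0,0,0],[0,0,0],[0,0,0],[0,0,0],[0,0,0],[0,0,0]],"hand":[0.36,0.36,0.36,0.36,0.36,0.36,0.36]}'| grep -E "pos|ft|wid"; python3 -m jog '{"linear":[[0,0,0],[0,0,0],[0,0,0]],"delta_rot":[[0,0,0],[0,0,0],[0,0,0]],"hand":[0,0,0]}' 70| grep -E "pos|ft|wid|grip"; python3 -m jog '{"linear":[[0,0,-0.01],[0,0,-0.03],[0,0,-0.06],[0,0,-0.09],[0,0,-0.12],[0,0,-0.15],[0,0,-0.15]],"delta_rot":[[0,0,0],[0,0,0],[0,0,0],[0,0,0],[0,0,0],[0,0,0],[0,0,0]],"hand":[0,0,0,0,0,0,0]}'| grep -E "pos|ft|wid|grip"
python3 - <<'E'
from h import *
tray(); dots("top")
go(place(.534,-.237,11.9,.075,.11),-86.4)
E
```

```text
tool_pos: [0.5831, 0.1591, 0.013]
ft_force: [0.6, -0.4, 0.1]
gripper_width: 0.359
tool_pos: [0.5835, 0.1592, 0.0137]
ft_force: [0.6, 0.1, 1.6]
gripper_width: -0.003
grip_force: 0.8
tool_pos: [0.5259, 0.1559, 0.1547]
ft_force: [1.3, -1.1, -0.6]
gripper_width: 0.0
grip_force: 0.0
tray [ 0.5342 -0.237   0.014 ] yaw 11.87 sides [np.float64(0.13), np.float64(0.249)]
top dot 132 [346.   5.] [ 1.064 -0.109  0.01 ] in tray [0.545 0.016]
top dot 102 [402.   2.] [ 1.072 -0.248  0.01 ] in tray [ 0.524 -0.121]
top dot 10 [284. 127.] [0.758 0.046 0.01 ] in tray [0.277 0.23 ]
top dot 17 [269. 130.] [0.751 0.082 0.01 ] in tray [0.278 0.268]
top dot 321 [241. 141.] [0.721 0.15  0.01 ] in tray [0.263 0.34 ]
top dot 87 [188. 166.] [0.66  0.279 0.01 ] in tray [0.229 0.479]
top dot 15 [414. 215.] [ 0.54  -0.273  0.01 ] in tray [-0.001 -0.037]
top dot 17 [235. 228.] [0.509 0.161 0.01 ] in tray [0.058 0.395]
top dot 15 [420. 245.] [ 0.468 -0.287  0.01 ] in tray [-0.075 -0.035]
top dot 14 [343. 260.] [ 0.431 -0.1    0.01 ] in tray [-0.072  0.155]
t 36.48 lin [0.024, 0.3487, 0.0828] rot [0.0, -22.9, -0.01]
```

C wasn't held: the fingers shut on nothing. I'll spend the last picture on this.

Run:
```python
from h import *
a=snap("wrist","w9.png")["image"][100:400,170:470,::-1]
b=snap("side","s9.png")["image"][210:290,300:380,::-1]
cv2.imwrite("pics/j9.png",np.hstack([cv2.resize(a,(400,400),interpolation=cv2.INTER_CUBIC),cv2.resize(b,(400,400),interpolation=cv2.INTER_CUBIC)]))
```

```text
(no output)
```

View pics/j9.png

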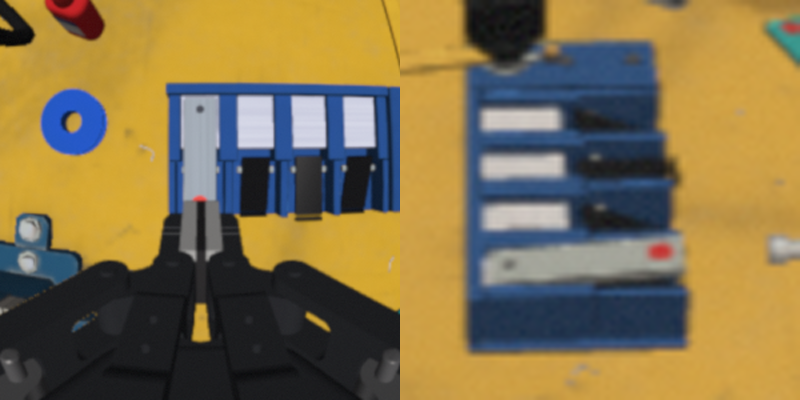

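The wrist view shows C lying nearly level again in its pocket, with its head down and its dot at about (200,199). It dropped as the grip slackened. I'll triangulate its dot from the top and side views, checking A's and B's in the tray as a control.

Run:
```python
from h import *
def cen(c,box):
    x0,y0,x1,y1=box; f=c["image"][y0:y1,x0:x1].astype(float); w=np.clip(f[:,:,0]-np.maximum(f[:,:,1],f[:,:,2])-60,0,None)
    Y,X=np.mgrid[y0:y1,x0:x1]; return (X*w).sum()/w.sum(),(Y*w).sum()/w.sum(),w.sum()
t=optics.read_camera("top"); s=optics.read_camera("side")
a=cen(t,(227,220,243,236)); b=cen(s,(345,253,359,267)); print(a,b)
def tri(a,b):
    p,d=ray(t,*a[:2]); q,e=ray(s,*b[:2]); k=np.linalg.lstsq(np.c_[d,-e],q-p,rcond=None)[0]; A=p+k[0]*d;B=q+k[1]*e; return ((A+B)/2).round(4),np.linalg.norm(A-B).round(4)
print(tri(a,b)); print("at .031 top",atz(t,*a[:2],.031),"side",atz(s,*b[:2],.031))
# original images
for fn in("top0","side0"): pass
T0=dict(t);T0["image"]=cv2.imread("pics/top0.png")[:,:,::-1]; S0=dict(s);S0["image"]=cv2.imread("pics/side0.png")[:,:,::-1]
a0=cen(T0,(227,220,243,236)); b0=cen(S0,(340,253,359,267)); print("start",a0,b0,tri(a0,b0))
# shims profile along shim in top image: grey columns
g=t["image"][185:236,230:243]; print("sat rows",cv2.cvtColor(g,cv2.COLOR_RGB2HSV)[:,5:8,1].mean(1).round().astype(int).tolist())
g=T0["image"][185:236,230:243]; print("start   ",cv2.cvtColor(np.ascontiguousarray(g),cv2.COLOR_RGB2HSV)[:,5:8,1].mean(1).round().astype(int).tolist())
```

```text
(np.float64(235.55578512396696), np.float64(228.0668044077135), np.float64(1452.0)) (np.float64(351.6183745583039), np.float64(259.8356890459364), np.float64(566.0))
(array([0.5107, 0.1555, 0.0382]), np.float64(0.0013))
at .031 top [0.50993365 0.15685444 0.031     ] side [0.51102663 0.14595548 0.031     ]
start (np.float64(236.2656), np.float64(228.3432), np.float64(1250.0)) (np.float64(351.94307400379506), np.float64(261.9734345351044), np.float64(527.0)) (array([0.5099, 0.155 , 0.0317]), np.float64(0.0011))
sat rows [184, 186, 183, 185, 193, 129, 154, 128, 123, 36, 14, 11, 8, 10, 9, 5, 7, 8, 8, 8, 10, 9, 8, 10, 8, 9, 10, 9, 8, 10, 9, 9, 8, 10, 9, 8, 9, 10, 9, 17, 7, 145, 194, 185, 182, 159, 61, 78, 83, 85, 83]
start    [184, 186, 186, 188, 200, 133, 154, 123, 114, 26, 12, 50, 200, 187, 182, 188, 189, 111, 28, 8, 5, 6, 7, 5, 8, 8, 5, 7, 10, 5, 6, 6, 8, 6, 6, 5, 6, 9, 6, 14, 6, 105, 193, 189, 191, 169, 56, 18, 80, 113, 185]
```

C's tail is up 6.5 mm: the press had pushed the shim forward on its bed, and its head fell as I lifted. I'll press again more gently, then drag it back (-x) to the lip before lifting.

```bash
python3 -c "
from h import *
go((.509,.1548,.04),-86.4)"
```

```text
t 36.67 lin [-0.0562, -0.0006, 0.095] rot [0.03, -22.73, -0.01]
```

```bash
python3 -m jog '{"linear":[[-0.02,0,0],[-0.04,0,0.02],[-0.056,0,0.05],[-0.056,0,0.08],[-0.056,0,0.095],[-0.056,0,0.095],[-0.056,0,0.095],[-0.056,0,0.095]],"delta_rot":[[0,-10,0],[0,-20,0],[0,-22.8,0],[0,-22.8,0],[0,-22.8,0],[0,-22.8,0],[0,-22.8,0],[0,-22.8,0]],"hand":[0,0,0,0,0,0,0,0]}'| grep -E "pos|ft|rot"; python3 -m jog '{"linear":[[0,0,0.01],[0,0,0.02],[0,0,0.025],[0,0,0.03],[0,0,0.034],[0,0,0.036],[0,0,0.038],[0,0,0.038]],"delta_rot":[[0,0,0],[0,0,0],[0,0,0],[0,0,0],[0,0,0],[0,0,0],[0,0,0],[0,0,0]],"hand":[0,0,0,0,0,0,0,0]}'| grep -E "pos|ft"
```

```text
tool_pos: [0.511, 0.1547, 0.0434]
tcp_rot: [[0.998, 0.063, 0.004], [0.063, -0.998, 0.001], [0.004, -0.0, -1.0]]
ft_force: [0.4, -0.2, -0.2]
tool_pos: [0.5103, 0.1545, 0.0039]
ft_force: [0.6, 0.4, -1.4]
```

```bash
for i in 1 2; do python3 -m jog '{"linear":[[-0.001,0,0.001],[-0.001,0,0.002]],"delta_rot":[[0,0,0],[0,0,0]],"hand":[0,0]}'| grep -E "pos|ft"; done
```

```text
tool_pos: [0.5093, 0.1545, 0.002]
ft_force: [0.1, -0.4, -0.1]
tool_pos: [0.5082, 0.1544, -0.0001]
ft_force: [0.5, 0.1, -0.4]
```

```bash
for i in 1 2; do python3 -m jog '{"linear":[[0,0,0.001],[0,0,0.001]],"delta_rot":[[0,0,0],[0,0,0]],"hand":[0,0]}'| grep -E "pos|ft"; done
```

```text
tool_pos: [0.5084, 0.1544, -0.0005]
ft_force: [-3.1, -0.2, 4.6]
tool_pos: [0.5084, 0.1544, -0.0008]
ft_force: [-5.8, -0.9, 10.6]
```

```bash
python3 -m jog '{"linear":[[-0.001,0,0.0005],[-0.002,0,0.001],[-0.003,0,0.0014],[-0.004,0,0.0018],[-0.005,0,0.0022],[-0.006,0,0.0026],[-0.006,0,0.0026]],"delta_rot":[[0,0,0],[0,0,0],[0,0,0],[0,0,0],[0,0,0],[0,0,0],[0,0,0]],"hand":[0,0,0,0,0,0,0]}'| grep -E "pos|ft"; python3 -m jog '{"linear":[[-0.001,0,-0.001],[-0.002,0,-0.002],[-0.003,0,-0.005],[-0.003,0,-0.03],[-0.003,0,-0.08],[-0.003,0,-0.12],[-0.003,0,-0.12]],"delta_rot":[[0,0,0],[0,0,0],[0,0,0],[0,0,0],[0,0,0],[0,0,0],[0,0,0]],"hand":[0,0,0,0,0,0,0]}'| grep -E "pos|ft"
cat >> h.py <<'E'
def tri():
    t=optics.read_camera("top"); s=optics.read_camera("side")
    def cen(c,box):
        x0,y0,x1,y1=box; f=c["image"][y0:y1,x0:x1].astype(float); w=np.clip(f[:,:,0]-np.maximum(f[:,:,1],f[:,:,2])-60,0,None)
        Y,X=np.mgrid[y0:y1,x0:x1]; return (X*w).sum()/w.sum(),(Y*w).sum()/w.sum()
    p,d=ray(t,*cen(t,(227,220,243,236))); q,e=ray(s,*cen(s,(342,253,362,272))); k=np.linalg.lstsq(np.c_[d,-e],q-p,rcond=None)[0]; A=p+k[0]*d;B=q+k[1]*e
    print("C dot",((A+B)/2).round(4),np.linalg.norm(A-B).round(4))
E
python3 - <<'E'
from h import *
tri(); go(grasp('C'),-86.4,.4)
E
```

```text
tool_pos: [0.5059, 0.1546, -0.0019]
ft_force: [1.0, -0.4, 7.6]
tool_pos: [0.5018, 0.1544, 0.1196]
ft_force: [0.3, 0.7, -0.7]
 ** On entry to DLASCL parameter number  4 had an illegal value
 ** On entry to DLASCL parameter number  4 had an illegal value
 ** On entry to DLASCL parameter number  4 had an illegal value
 ** On entry to DLASCL parameter number  4 had an illegal value
 ** On entry to DLASCL parameter number  5 had an illegal value
 ** On entry to DLASCL parameter number  4 had an illegal valueh.py:57: RuntimeWarning: invalid value encountered in scalar divide
  Y,X=np.mgrid[y0:y1,x0:x1]; return (X*w).sum()/w.sum(),(Y*w).sum()/w.sum()
Traceback (most recent call last):
  File "h.py", line 58, in tri
    p,d=ray(t,*cen(t,(227,220,243,236))); q,e=ray(s,*cen(s,(342,253,362,272))); k=np.linalg.lstsq(np.c_[d,-e],q-p,rcond=None)[0]; A=p+k[0]*d;B=q+k[1]*e
                                                                                  ~~~~~~~~~~~~~~~^^^^^^^^^^^^^^^^^^^^^^^^^^^^
numpy.linalg.LinAlgError: SVD did not converge in Linear Least Squares
```

```bash
python3 -c "
from h import *
go((.526,.1559,.155),-86.4,.4)"; python3 -m jog '{"linear":[[0.01,0,-0.02],[0.02,0,-0.035],[0.0245,0,-0.036],[0.0245,0,-0.036],[0.0245,0,-0.036]],"delta_rot":[[0,10,0],[0,20,0],[0,23,0],[0,23,0],[0,23,0]],"hand":[0.38,0.38,0.38,0.38,0.38]}'| grep -E "pos|ft"
python3 - <<'E'
from h import *
tri(); go(grasp('C'),-86.4,.4);go(grasp('C',0),-86.4,.4)
E
```

```text
t 41.52 lin [0.0273, -0.0004, -0.0399] rot [0.0, 22.83, -0.01]
tool_pos: [0.523, 0.1552, 0.15]
ft_force: [0.4, 1.0, -0.2]
C dot [0.5085 0.1528 0.0198] 0.0015
t 42.25 lin [0.003, -0.0, 0.1001] rot [0.02, -0.09, -0.02]
t 42.25 lin [0.0029, -0.0001, 0.1501] rot [0.02, -0.09, -0.02]
```

C now stays tipped, with its dot at z = 0.020. I'll grip it.

```bash
python3 -m jog '{"linear":[[0.002,0,0.05],[0.002,0,0.1],[0.002,0,0.12],[0.002,0,0.13],[0.002,0,0.14],[0.002,0,0.147],[0.002,0,0.15],[0.002,0,0.15]],"delta_rot":[[0,0,0],[0,0,0],[0,0,0],[0,0,0],[0,0,0],[0,0,0],[0,0,0],[0,0,0]],"hand":[0.37,0.37,0.37,0.37,0.37,0.37,0.37,0.37]}'| grep -E "pos|ft|wid"; python3 -m jog '{"linear":[[0,0,0],[0,0,0],[0,0,0]],"delta_rot":[[0,0,0],[0,0,0],[0,0,0]],"hand":[0,0,0]}' 70| grep -E "pos|ft|wid|grip"
```

```text
tool_pos: [0.5843, 0.1592, 0.0146]
ft_force: [-0.1, 0.2, 1.1]
gripper_width: 0.368
tool_pos: [0.5844, 0.1592, 0.0147]
ft_force: [-0.3, 0.2, 3.3]
gripper_width: 0.256
grip_force: 68.5
```

```bash
python3 -m jog '{"linear":[[0,0,-0.01],[0,0,-0.03],[0,0,-0.06],[0,0,-0.09],[0,0,-0.12],[0,0,-0.15],[0,0,-0.15]],"delta_rot":[[0,0,0],[0,0,0],[0,0,0],[0,0,0],[0,0,0],[0,0,0],[0,0,0]],"hand":[0,0,0,0,0,0,0]}' 90| grep -E "pos|ft|wid|grip"
python3 - <<'E'
from h import *
tray(); dots("top")
go(place(.534,-.237,11.9,.075,.11),-86.4)
E
```

```text
tool_pos: [0.5262, 0.1559, 0.1553]
ft_force: [0.5, 0.3, -0.8]
gripper_width: 0.247
grip_force: 88.3
tray [ 0.5342 -0.237   0.014 ] yaw 11.89 sides [np.float64(0.13), np.float64(0.249)]
top dot 135 [346.   5.] [ 1.064 -0.109  0.01 ] in tray [0.545 0.015]
top dot 101 [401.   2.] [ 1.072 -0.247  0.01 ] in tray [ 0.524 -0.121]
top dot 10 [284. 127.] [0.758 0.046 0.01 ] in tray [0.277 0.23 ]
top dot 14 [267. 130.] [0.75  0.087 0.01 ] in tray [0.278 0.272]
top dot 319 [241. 141.] [0.721 0.15  0.01 ] in tray [0.263 0.34 ]
top dot 86 [188. 166.] [0.66  0.279 0.01 ] in tray [0.23  0.479]
top dot 15 [414. 215.] [ 0.54  -0.273  0.01 ] in tray [-0.001 -0.037]
top dot 14 [420. 245.] [ 0.468 -0.287  0.01 ] in tray [-0.075 -0.035]
top dot 13 [343. 261.] [ 0.431 -0.099  0.01 ] in tray [-0.072  0.156]
t 44.6 lin [0.0232, 0.3487, 0.0833] rot [0.01, -23.06, -0.01]
```

```bash
python3 -m jog '{"linear":[[0,0.03,0.0],[0,0.08,0.01],[0.005,0.13,0.02],[0.01,0.19,0.04],[0.015,0.25,0.06],[0.02,0.30,0.08],[0.023,0.349,0.083],[0.023,0.349,0.083]],"delta_rot":[[0,-8,0],[0,-16,0],[0,-23,0],[0,-23,0],[0,-23,0],[0,-23,0],[0,-23,0],[0,-23,0]],"hand":[0,0,0,0,0,0,0,0]}'| grep -E "pos|ft|wid|grip"; python3 -m jog '{"linear":[[0,0,0],[0,0,0],[0,0,0],[0,0,0],[0,0,0],[0,0,0],[0,0,0],[0,0,0]],"delta_rot":[[0,0,-10.5],[0,0,-21],[0,0,-31.5],[0,0,-42],[0,0,-52.5],[0,0,-63],[0,0,-73.5],[0,0,-84]],"hand":[0,0,0,0,0,0,0,0]}' | grep -E "pos|ft|wid|grip"; python3 -m jog '{"linear":[[0,0,0],[0,0,0],[0,0,0]],"delta_rot":[[0,0,-10.5],[0,0,-14.4],[0,0,-14.4]],"hand":[0,0,0]}'| grep -E "pos|ft|wid|grip";python3 - <<'E'
from h import *
tray();dots("top")
go(place(.534,-.237,12.0,.075,.012),12.0)
E
```

```text
tool_pos: [0.5998, -0.1924, 0.0818]
ft_force: [-0.3, 0.0, -0.4]
gripper_width: 0.247
grip_force: 88.5
tool_pos: [0.5999, -0.1881, 0.0829]
ft_force: [-0.5, 0.5, -1.3]
gripper_width: 0.245
grip_force: 88.6
tool_pos: [0.6, -0.1883, 0.0832]
ft_force: [0.2, 0.2, -1.4]
gripper_width: 0.248
grip_force: 88.6
tray [ 0.5568 -0.2564  0.014 ] yaw 65.72 sides [np.float64(0.059), np.float64(0.108)]
top dot 138 [346.   5.] [ 1.064 -0.109  0.01 ] in tray [0.545 0.016]
top dot 102 [402.   2.] [ 1.072 -0.248  0.01 ] in tray [ 0.524 -0.121]
top dot 10 [284. 127.] [0.758 0.046 0.01 ] in tray [0.277 0.23 ]
top dot 17 [269. 130.] [0.751 0.082 0.01 ] in tray [0.278 0.268]
top dot 323 [241. 141.] [0.721 0.15  0.01 ] in tray [0.263 0.34 ]
top dot 89 [188. 166.] [0.659 0.279 0.01 ] in tray [0.229 0.479]
top dot 15 [414. 215.] [ 0.54  -0.273  0.01 ] in tray [-0.001 -0.037]
top dot 13 [343. 261.] [ 0.431 -0.099  0.01 ] in tray [-0.072  0.156]
t 47.08 lin [-0.0005, 0.0001, 0.0978] rot [0.02, -0.05, -0.04]
```

```bash
python3 -m jog '{"linear":[[0,0,0.04],[0,0,0.08],[0,0,0.095],[0,0,0.099],[0,0,0.100],[0,0,0.101],[0,0,0.101]],"delta_rot":[[0,0,0],[0,0,0],[0,0,0],[0,0,0],[0,0,0],[0,0,0],[0,0,0]],"hand":[0,0,0,0,0,0,0]}'| grep -E "pos|ft|wid|grip"; python3 -m jog '{"linear":[[0,0,0.002],[0,0,0.002]],"delta_rot":[[0,0,0],[0,0,0]],"hand":[0,0]}'| grep -E "pos|ft|wid|grip"
```

```text
tool_pos: [0.6018, -0.1898, -0.0149]
ft_force: [0.3, -0.2, -1.0]
gripper_width: 0.245
grip_force: 88.5
tool_pos: [0.6009, -0.1894, -0.0182]
ft_force: [0.0, -0.2, -0.9]
gripper_width: 0.246
grip_force: 88.5
```

```bash
python3 -m jog '{"linear":[[0,0,0.001],[0,0,0.001]],"delta_rot":[[0,0,0],[0,0,0]],"hand":[0,0]}'| grep -E "pos|ft|wid|grip"; python3 -m jog '{"linear":[[0,0,0],[0,0,0],[0,0,0],[0,0,-0.02],[0,0,-0.06],[0,0,-0.1],[0,0.0,-0.13],[0,0,-0.14]],"delta_rot":[[0,0,0],[0,0,0],[0,0,0],[0,0,0],[0,0,0],[0,0,0],[0,0,0],[0,0,0]],"hand":[0.38,0.38,0.38,0.38,0.38,0.38,0.38,0.38]}'| grep -E "pos|ft|wid|grip"
python3 - <<'E'
from h import *
dots()
c=optics.read_camera("wrist"); cv2.imwrite("pics/wA.png",c["image"][:,:,::-1])
go((.589,-.0147,.10),-76.4)
E
```

```text
tool_pos: [0.6009, -0.1895, -0.0193]
ft_force: [0.3, -0.8, -2.0]
gripper_width: 0.244
grip_force: 88.5
tool_pos: [0.6026, -0.1902, 0.1253]
ft_force: [0.2, -0.3, -1.3]
gripper_width: 0.378
grip_force: 0.0
wrist dot 74 [166.  69.] [ 0.433 -0.1    0.01 ] in tray [-0.071  0.155]
wrist dot 53 [181. 250.] [ 0.467 -0.287  0.01 ] in tray [-0.076 -0.035]
wrist dot 66 [245. 253.] [ 0.54  -0.273  0.01 ] in tray [-0.002 -0.036]
wrist dot 72 [317. 253.] [ 0.613 -0.256  0.01 ] in tray [ 0.073 -0.035]
wrist dot 34 [626. 358.] [ 1.451 -0.45   0.01 ] in tray [ 0.854 -0.398]
t 49.55 lin [0.174, 0.0239, 0.0227] rot [0.3, -0.1, 88.39]
```

All three dots are in the tray, at x = -76, -2 and +73 mm. Now I'll lock the knob.

```bash
python3 -m jog '{"linear":[[0.02,0.003,0],[0.04,0.006,0],[0.06,0.009,0],[0.09,0.012,0],[0.11,0.015,0],[0.13,0.018,0],[0.15,0.021,0],[0.174,0.024,0]],"delta_rot":[[0,0,10.5],[0,0,21],[0,0,31.5],[0,0,42],[0,0,52.5],[0,0,63],[0,0,73.5],[0,0,84]],"hand":[0.5,0.5,0.5,0.5,0.5,0.5,0.5,0.5]}'| grep -E "pos|ft"; python3 -m jog '{"linear":[[0,0,0],[0,0,0],[0,0,0]],"delta_rot":[[0,0,4.4],[0,0,4.4],[0,0,4.4]],"hand":[0.5,0.5,0.5]}'| grep -E "pos|ft"
python3 - <<'E'
from h import *
tray();dots("top")
go((.589,-.0147,.0375),-76.4)
E
```

```text
tool_pos: [0.5867, -0.0136, 0.1186]
ft_force: [0.9, -0.8, 0.9]
tool_pos: [0.5875, -0.0144, 0.1197]
ft_force: [0.1, 0.3, 0.4]
tray [ 0.5342 -0.237   0.014 ] yaw 11.87 sides [np.float64(0.13), np.float64(0.249)]
top dot 133 [346.   5.] [ 1.064 -0.109  0.01 ] in tray [0.545 0.015]
top dot 101 [401.   2.] [ 1.072 -0.247  0.01 ] in tray [ 0.524 -0.121]
top dot 10 [284. 127.] [0.758 0.046 0.01 ] in tray [0.277 0.23 ]
top dot 14 [267. 130.] [0.75  0.086 0.01 ] in tray [0.278 0.271]
top dot 323 [241. 141.] [0.721 0.15  0.01 ] in tray [0.263 0.34 ]
top dot 89 [188. 166.] [0.66  0.279 0.01 ] in tray [0.229 0.479]
top dot 12 [407. 185.] [ 0.613 -0.257  0.01 ] in tray [ 0.074 -0.036]
top dot 14 [414. 215.] [ 0.54  -0.273  0.01 ] in tray [-0.001 -0.037]
top dot 14 [420. 245.] [ 0.468 -0.287  0.01 ] in tray [-0.075 -0.035]
top dot 13 [343. 261.] [ 0.431 -0.099  0.01 ] in tray [-0.072  0.156]
t 51.02 lin [0.001, 0.0004, 0.0828] rot [0.0, -0.05, -0.0]
```

```bash
python3 -m jog '{"linear":[[0.001,0,0.04],[0.001,0,0.07],[0.001,0,0.081],[0.001,0,0.081],[0.001,0,0.081],[0.001,0,0.081],[0.001,0,0.081],[0.001,0,0.081]],"delta_rot":[[0,0,0],[0,0,0],[0,0,0],[0,0,0],[0,0,0],[0,0,0],[0,0,0],[0,0,0]],"hand":[0.5,0.5,0.5,0.5,0,0,0,0]}' 45| grep -E "pos|ft|wid|grip"; python3 -m jog '{"linear":[[0,0,0],[0,0,0],[0,0,0],[0,0,0],[0,0,0],[0,0,0],[0,0,0],[0,0,0]],"delta_rot":[[0,0,-10],[0,0,-20],[0,0,-30],[0,0,-40],[0,0,-50],[0,0,-60],[0,0,-70],[0,0,-80]],"hand":[0,0,0,0,0,0,0,0]}'| grep -E "pos|ft|wid|grip"
```

```text
tool_pos: [0.5908, -0.015, 0.0419]
ft_force: [-0.2, -4.2, 5.3]
gripper_width: 0.167
grip_force: 47.1
tool_pos: [0.5904, -0.0148, 0.0419]
ft_force: [-1.3, -4.6, 7.1]
gripper_width: 0.168
grip_force: 47.3
```

```bash
python3 -m jog '{"linear":[[0,0,0],[0,0,0],[0,0,-0.02],[0,0,-0.06],[0,0,-0.12],[0.0,0,-0.16],[0.0,0,-0.16],[0,0,-0.16]],"delta_rot":[[0,0,0],[0,0,0],[0,0,0],[0,0,0],[0,0,0],[0,0,0],[0,0,0],[0,0,0]],"hand":[0.5,0.5,0.5,0.5,0.5,0.5,0.5,0.5]}'| grep -E "pos|rot|ft|wid|grip"; python3 -m jog '{"linear":[[0.05,-0.05,0],[0.1,-0.1,0],[0.15,-0.15,0],[0.2,-0.15,0],[0.25,-0.15,0],[0.25,-0.15,0],[0.25,-0.15,0],[0.25,-0.15,0]],"delta_rot":[[0,0,0],[0,0,0],[0,0,0],[0,0,0],[0,0,0],[0,0,0],[0,0,0],[0,0,0]],"hand":[0.5,0.5,0.5,0.5,0.5,0.5,0.5,0.5]}'| grep -E "pos|rot|ft|wid|grip";python3 - <<'E'
from h import *
tray();dots("top")
t=optics.read_camera("top")["image"].astype(int); o=cv2.imread("pics/top0.png")[:,:,::-1].astype(int)
for u in (235,253,272,290,300): print(u,"now hue rows:",*[cv2.cvtColor(np.uint8(i[185:206,u-1:u+2].mean(1))[:,None],cv2.COLOR_RGB2HSV)[:,0,1].tolist() for i in (t,o)],sep="\n")
E
```

```text
tool_pos: [0.5887, -0.0139, 0.2001]
tcp_rot: [[-0.062, 0.998, 0.002], [0.998, 0.062, 0.0], [0.0, 0.002, -1.0]]
ft_force: [0.6, 0.6, -0.6]
gripper_width: 0.504
grip_force: 0.0
tool_pos: [0.4236, 0.2248, 0.1988]
tcp_rot: [[-0.061, 0.998, 0.0], [0.998, 0.061, -0.001], [-0.001, 0.0, -1.0]]
ft_force: [0.2, -0.5, 0.2]
gripper_width: 0.501
grip_force: 0.0
tray [ 0.5342 -0.2368  0.014 ] yaw 11.87 sides [np.float64(0.13), np.float64(0.249)]
top dot 134 [346.   5.] [ 1.064 -0.109  0.01 ] in tray [0.545 0.016]
top dot 102 [402.   2.] [ 1.072 -0.248  0.01 ] in tray [ 0.524 -0.121]
top dot 10 [284. 127.] [0.758 0.046 0.01 ] in tray [0.277 0.23 ]
top dot 17 [269. 130.] [0.751 0.081 0.01 ] in tray [0.278 0.267]
top dot 322 [241. 141.] [0.721 0.15  0.01 ] in tray [0.263 0.34 ]
top dot 87 [188. 166.] [0.66  0.279 0.01 ] in tray [0.229 0.479]
top dot 12 [407. 185.] [ 0.613 -0.257  0.01 ] in tray [ 0.074 -0.036]
top dot 14 [414. 215.] [ 0.54  -0.273  0.01 ] in tray [-0.001 -0.037]
top dot 15 [420. 245.] [ 0.468 -0.287  0.01 ] in tray [-0.075 -0.035]
top dot 13 [343. 261.] [ 0.431 -0.099  0.01 ] in tray
[... 367 characters left out ...]
, 89, 152, 127, 109, 11, 8, 90, 196, 188, 185, 190, 182, 68, 24, 9, 5, 3]
272
now hue rows:
[177, 184, 173, 23, 141, 125, 75, 15, 15, 149, 197, 183, 182, 195, 170, 29, 17, 15, 14, 12, 12]
[178, 186, 175, 21, 140, 125, 67, 17, 17, 151, 197, 187, 183, 195, 166, 31, 18, 15, 12, 11, 12]
290
now hue rows:
[190, 168, 106, 132, 128, 20, 17, 15, 181, 194, 184, 186, 198, 143, 35, 15, 13, 11, 13, 13, 12]
[187, 169, 104, 128, 125, 15, 14, 3, 184, 196, 186, 186, 194, 159, 39, 10, 7, 5, 4, 7, 7]
300
now hue rows:
[188, 95, 133, 116, 112, 115, 113, 59, 57, 66, 71, 93, 149, 55, 119, 104, 103, 108, 97, 100, 96]
[187, 99, 135, 117, 114, 111, 102, 62, 65, 64, 65, 88, 142, 52, 122, 107, 107, 108, 106, 100, 94]
```

The bar is back in exactly its starting place, and all three shims are in the tray. I'll hand in.

```bash
python3 -c "
from plant import env
print(env.hand_in())"
```

```text
the job is handed in; nothing more can be done
None
```

I handed the job in: all three shims present (the third pocket was empty) are lying in the tray, the bar is back where it started, and the gripper is clear; the hand-in returned no verdict, and I checked the final state from camera readings, not by viewing a final picture.

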